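# Feel the gap of a curd press with a tapered gauge

## Task

Push the wooden curd press across the drying tray until it sits square and flush in the tray's far left corner, against both rims. Then lift the tapered gauge out of its stand by the handle and lower it upright, tip down, into the narrow gap between the press's two bevelled boards, near the middle of their length, until it drags snugly on both boards, without forcing it. Finish while still gripping the gauge there at that depth, so that it can be read, and leave the curd lumps, mug, jar and spoon where they are.

Things in the scene. Friction and masses are not known exactly. Their poses are not given: they have to be found in the camera images.
- tray: Fixed wooden tray, 300 (x) by 320 (y) mm; origin at the centre of its underside; its +x points away from the robot, +y to the robot's left, turned up to 0.2 rad. Floor 12 mm thick. Rims 16 mm thick and 40 mm high (from the underside) on the far (+x), left (+y) and right sides, near side open. Inner faces of the far and left rims at x = +134, y = +144 mm.
- press: Loose wooden press, 110 (x) by 104 (y) by 96 mm high, 0.3 to 0.6 kg, on the tray floor 3 to 6 cm short of both rims, turned up to 0.2 rad; origin at the centre of its underside. Flat faces to push: the -x side up to 62 mm high, the -y side up to 96 mm (a post, x within 47 mm). Slides at about 3 to 8 N. Home in the corner, its origin is at (79, 92, 12) mm of the tray's frame, axes along the tray's.
- fixed_board: The press's upright board on its +y side, 94 (x) by 20 (y) by 80 mm high; origin at the centre of its underside, at (0, 42, 16) mm of the press's frame. Inner face looks to -y. Its inner top edge is bevelled, 4 mm back over the top 8 mm, so the gap has its true width from 72 mm above this origin down to the press's base.
- set_board: The press's other upright board, mirror image of the fixed board: same size, bevel and kind of origin; inner face looks to +y. It was set by hand at some distance from the fixed board and does not give. Gap = distance in y between the two boards' origins less 20 mm: 6.5 to 9.5 mm.
- gauge: Loose gauge, about 80 g, upright in the stand; origin at the middle of its tip (lower end), z up. Steel blade 85 long, 26 wide (x), thickness (y) growing evenly from 3 mm at the tip to 13.2 at the handle: touches both boards with (gap - 3) / 0.12 mm below the bevels. Wooden handle 38 (x) by 20 (y) mm from z = 85 to 145: grip across the 20 mm. A half turn makes no difference.
- gauge_tip (a point): The middle of the gauge's tip, same point as the gauge's origin.
- stand: Fixed wooden stand on the table, foot 90 by 70 mm, block 70 (x) by 50 (y) mm, top at 100 mm; origin at the centre of its underside. The blade hangs in a 30 by 16 mm slot along x, and the handle's shoulders rest on its top; the gauge comes out straight up by 90 mm. The gauge's axes are along the stand's.
- curd1: a loose, hard white lump of dried curd, about 35 mm, lying on the tray; origin at the centre of its underside; to be left alone
- curd2: a loose, hard white lump of dried curd, about 35 mm, lying on the tray; origin at the centre of its underside; to be left alone
- curd3: a loose, hard white lump of dried curd, about 35 mm, lying on the tray; origin at the centre of its underside; to be left alone
- curd4: a loose, hard white lump of dried curd, about 35 mm, lying on the tray; origin at the centre of its underside; to be left alone
- curd5: a loose, hard white lump of dried curd, about 35 mm, lying on the tray; origin at the centre of its underside; to be left alone
- mug: Loose white mug, 80 mm across, 85 mm high, left of the tray; origin at the centre of its underside; to be left alone.
- jar: Loose glass jar, 72 mm across, 100 mm high, beyond the stand; origin at the centre of its underside; to be left alone.
- spoon: Loose wooden spoon lying right of the stand; origin near its middle; to be left alone.

How it is judged:
By the outcome, as a careful person would: the job done as asked, in the order asked, and still so for the second after the job is handed in, while the arm keeps its last pose, push and grip.
It also fails if it takes over 72 s, if anything falls off the work surface, if the arm or the gripper's body presses on something with over 40 N, if the wrist force passes 120 N, or if a joint passes its speed limit or range.

## Robot

A 6-joint arm with a two-finger parallel gripper is mounted at the origin on the work surface. World frame = base frame: x ahead of the robot, y to its left, z up, the work surface at z = 0. Lengths are in m, angles in rad, forces in N, time in s.
With the tool pointing down it reaches from about 0.375 to 0.9 m from the base axis. Payload 3.1 kg.
Tool frame: the origin (TCP) lies on the mounting face of the last link; the fingertips stand 182 mm ahead of it and the grasp point (between the pads) lies 164 mm ahead of it; z points along the fingers, y is the direction in which the jaws open and shut (so a half turn about z gives the same grasp; the last joint's range is limited). The gripper opens to 87 mm and grips with 3 to 60 N. Pads are 19 mm wide; open, the fingers measure 117 mm over their backs; the gripper's body (75 mm by 190 mm) begins 51 mm behind the grasp point.
Start: joints at [1.083, 0.527, 1.433, -0, 1.181, -0.178], TCP at [0.19, 0.595, 0.405] pointing down, gripper open.
Joint ranges: [-3.08, 3.08], [-0.75, 2.2], [0.22, 2.44], [-1.43, 4.57], [0, 2.65], [-2.85, 2.85]. Speed limits (rad/s): [2.79, 2.79, 3.14, 3.14, 3.14, 3.14].

## Interface

Orientations are given as a unit quaternion [x, y, z, w].
In Python, from rig import robot, camera, camera_model gives the robot as it stands.
- The arm moves only by the tool drive_tool, never from a script. Its argument "plan" is a list that holds one entry, the list of rows, each a list of 6 numbers: the shift along the world's x, y, z in units of 2.5 cm (1.0 is 2.5 cm), then the turn, a rotation vector about the world's x, y, z in units of 6 degrees (1.0 is 6 degrees). A call has 1 to 8 rows; each row shifts and turns the commanded pose from where the row before left it; what a row does not reach is not made up. A row lasts 1/8 s, in which the tool goes at most 62.5 mm and 10.7 degrees, less where a joint would pass 70% of its speed; a pose out of reach is approached as far as the arm can. A call with a number of a shift or a turn outside -1 to 1 is refused whole. A call with a gripper value outside its range is refused whole. "grip" is the closure, from 0 (fully open) to 1 (shut), set as the call begins (left out, the last holds). The fingers move at their own pace and stop on an object; "force" is the grip in N (left out, the last holds). Time passes only in rows, so rows that do not move let the fingers close. It gives the time, the measured TCP pose, the force and the opening at its end, in the units of the state.
- robot.get_obs(): the state, without advancing time (a new reading comes with each control period).
- camera(name): name is "side" or "top"; returns the picture (384x512x3 uint8, red, green, blue); there is no depth.
- camera_model(name): a dict with "K" (3x3 intrinsics, pixels), "world_to_cam" (4x4, takes a point from world to camera coordinates). Camera axes: x right, y up, looking along -z (the intrinsics and any distortion apply to the point x, -y, -z); pixel columns grow to the right and rows downward; lengths in m; the calibration is good to about 2 mm. A picture is of the moment at which its call begins. camera_model takes no time and is no camera call.
- robot.hand_in(): hands the job in, once; it reports no verdict.
The state is a dict: "time": time; "q": joint angles; "joint_velocities": joint speeds; "joint_torque": joint torques, N m; "position": TCP position; "tool_rot": TCP orientation; "ft_force": force on the tool from outside, world axes, zero at the start; "moment": the same for the moment, N m; "grip_width": finger opening in m.
Only numpy, scipy, OpenCV 4.12 (cv2) and the standard library are available. Lean on these libraries where they do the work, as an engineer would, in place of code of your own. Each camera call takes 0.05 s, during which the arm holds its last target.

## Working session

There is one attempt and no reset: what is moved stays moved. The work goes in short steps, Python scripts to look and compute and a tool call to move; the robot and the scene stay as the last step left them, time stands still between calls to the robot, and variables do not carry over. Pictures are saved under pics/ and viewed, and the job is handed in when it is done.

Besides the shell and the picture viewer there is one more tool, called after "Emit:" by a JSON object that holds its "method" and its "body". drive_tool: Moves the arm, as the interface text tells. Shifts and turns lie within -1 to 1; 1 stands for 2.5 cm of shift or 6 degrees of turn. Its arguments: {"type":"object","properties":{"plan":{"type":"array","items":{"type":"array","items":{"type":"array","items":{"type":"number","minimum":-1,"maximum":1}}}},"grip":{"type":"number"},"force":{"type":"number"}},"required":["plan"]}

```bash
ls; mkdir -p pics; python3 - <<'E'
from rig import robot, camera, camera_model
import cv2
o=robot.get_obs(); print(o)
for n in("side","top"):
    im=camera(n); cv2.imwrite(f"pics/{n}0.png",im[:,:,::-1]); print(camera_model(n))
E
```

```text
pics
{'time': 0.0, 'q': array([ 1.08349474e+00,  5.28497921e-01,  1.43391228e+00, -4.16398460e-06,
        1.18137534e+00, -1.78506438e-01]), 'joint_velocities': array([ 0.00198475, -0.00154608,  0.00245497,  0.00049505,  0.00111737,
       -0.0026198 ]), 'joint_torque': array([-5.08240137e-04, -4.40038919e+01, -1.76590616e+01,  6.30507711e-02,
        5.83431136e-02, -1.88782205e-04]), 'position': array([0.18975808, 0.59513867, 0.40374851]), 'tool_rot': array([ 1.53783994e-01,  9.88103882e-01, -1.03687298e-03, -3.56485419e-04]), 'ft_force': array([0.37711766, 0.30266544, 0.28099315]), 'moment': array([-0.00669065, -0.08163388,  0.01560361]), 'grip_width': 0.08681875760153528}
{'K': array([[452.38353901,   0.        , 250.07944262],
       [  0.        , 452.38353901, 187.13967199],
       [  0.        ,   0.        ,   1.        ]]), 'world_to_cam': array([[ 0.93955289, -0.34200373, -0.01654702, -0.52963754],
       [ 0.26439156,  0.69393285,  0.66974197, -0.14852221],
       [-0.21757173, -0.6336329 ,  0.74240952, -1.52927749],
       [ 0.        ,  0.        ,  0.        ,  1.        ]])}
{'K': array([[398.09948796,   0.        , 258.19255079],
       [  0.        , 398.09948796, 193.84128396],
       [  0.        ,   0.        ,   1.        ]]), 'world_to_cam': array([[-0.00849385, -0.99994474,  0.0061942 , -0.05658   ],
       [ 0.9765437 , -0.00696197,  0.21520674, -0.56496599],
       [-0.21515172,  0.00787684,  0.97654887, -1.16056177],
       [ 0.        ,  0.        ,  0.        ,  1.        ]])}
```

```bash
python3 - <<'E'
import cv2
for n in("side","top"):
    im=cv2.imread(f"pics/{n}0.png"); cv2.imwrite(f"pics/{n}0b.png",cv2.resize(im,(800,600),interpolation=cv2.INTER_CUBIC))
E
```

```text
(no output)
```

View pics/side0b.png

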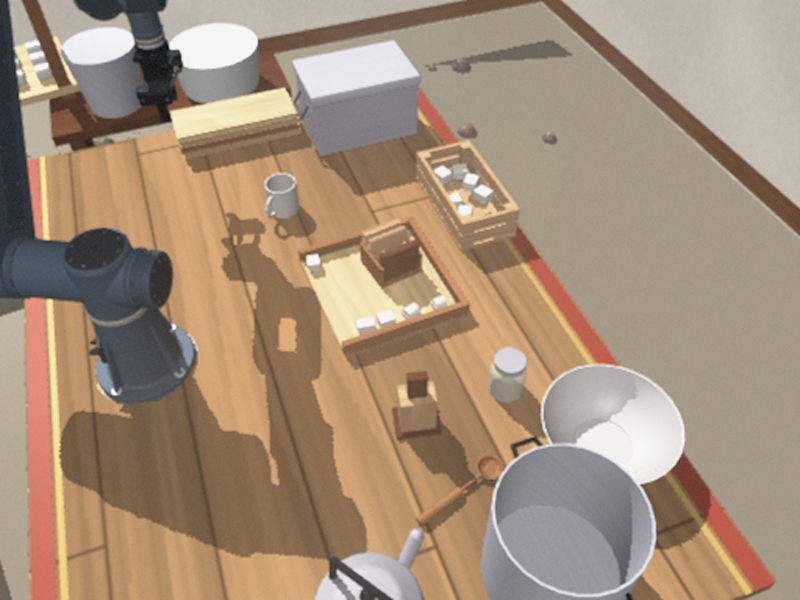

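View pics/top0b.png

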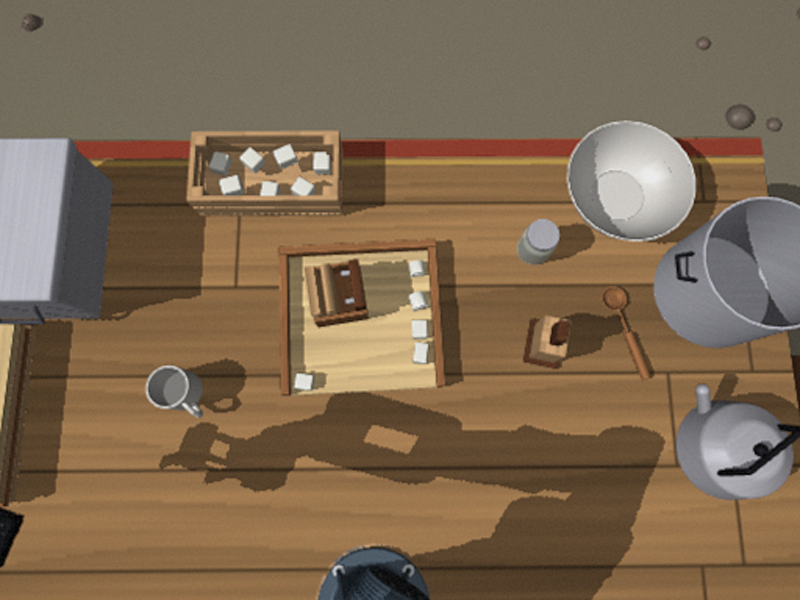

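The pictures show the tray at about (360,320) in the enlarged top view, with the press upper left of its centre. The curds lie along the tray's right side, with one at the near left. The stand is at about (548,342). Next I'll enlarge crops.

```bash
cat > h.py <<'E'
import numpy as np, cv2
from rig import robot, camera, camera_model
def crop(src,x0,y0,x1,y1,s,out):
    im=cv2.imread(src)[y0:y1,x0:x1]
    im=cv2.resize(im,None,fx=s,fy=s,interpolation=cv2.INTER_CUBIC)
    for x in range((x0+9)//10*10,x1,10):
        cv2.line(im,(int((x-x0)*s),0),(int((x-x0)*s),6 if x%50 else 14),(0,0,255),1)
        if x%20==0: cv2.putText(im,str(x),(int((x-x0)*s)-8,24),0,.35,(0,0,255),1)
    for y in range((y0+9)//10*10,y1,10):
        cv2.line(im,(0,int((y-y0)*s)),(6,int((y-y0)*s)),(0,0,255),1)
        if y%20==0: cv2.putText(im,str(y),(8,int((y-y0)*s)+4),0,.35,(0,0,255),1)
    cv2.imwrite(out,im)
def snap(n,out):
    im=camera(n); cv2.imwrite(out,im[:,:,::-1])
def proj(n,P):
    m=camera_model(n); P=np.atleast_2d(P); c=P@m['world_to_cam'][:3,:3].T+m['world_to_cam'][:3,3]
    c=c*[1,-1,-1]; u=c@m['K'].T; return u[:,:2]/u[:,2:]
def unproj(n,uv,z):
    m=camera_model(n); R=m['world_to_cam'][:3,:3]; t=m['world_to_cam'][:3,3]
    uv=np.atleast_2d(uv); d=np.c_[uv,np.ones(len(uv))]@np.linalg.inv(m['K']).T*[1,-1,-1]
    d=d@R; o=-R.T@t; s=(z-o[2])/d[:,2]; return o+d*s[:,None]
def place(pose,pts):
    x,y,z,a=pose; c,s=np.cos(a),np.sin(a); p=np.atleast_2d(pts)
    return np.c_[x+c*p[:,0]-s*p[:,1], y+s*p[:,0]+c*p[:,1], z+p[:,2]]
E
python3 - <<'E'
from h import *
crop("pics/top0.png",170,145,300,260,6,"pics/t_tray.png")
crop("pics/top0.png",320,190,380,245,10,"pics/t_stand.png")
crop("pics/side0.png",185,130,305,230,6.5,"pics/s_tray.png")
crop("pics/side0.png",240,225,300,290,9,"pics/s_stand.png")
E
```

```text
(no output)
```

View pics/t_tray.png

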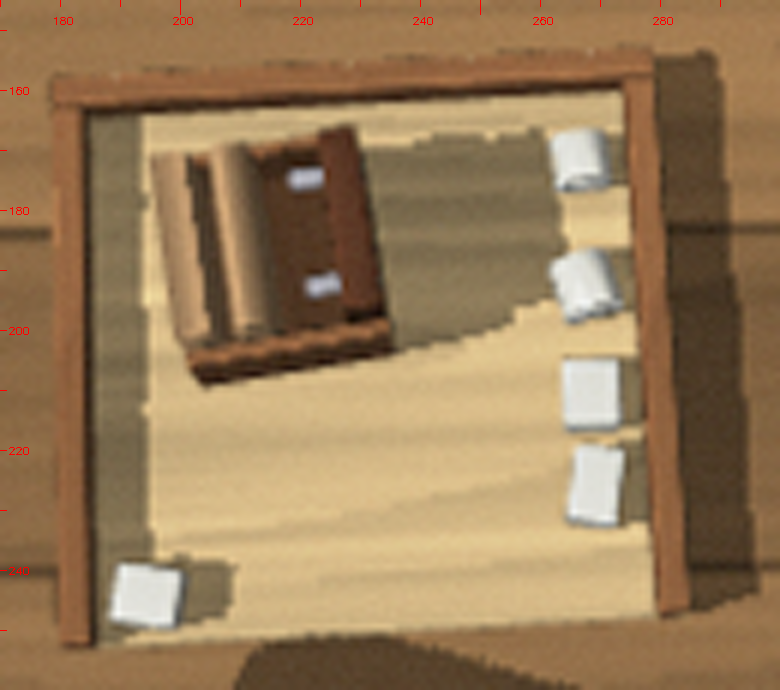

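View pics/t_stand.png

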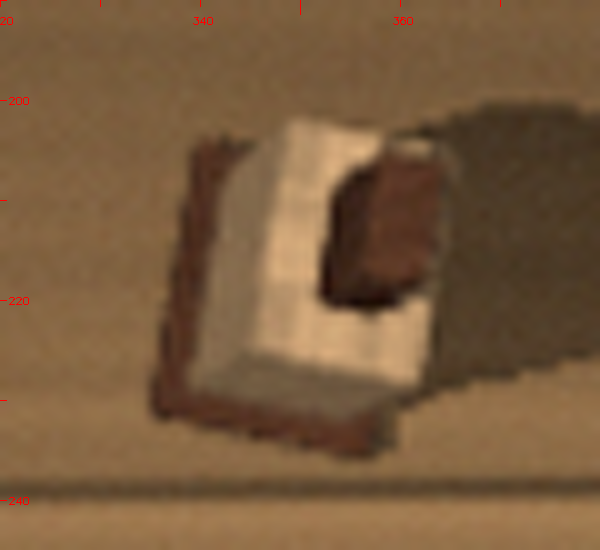

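View pics/s_tray.png

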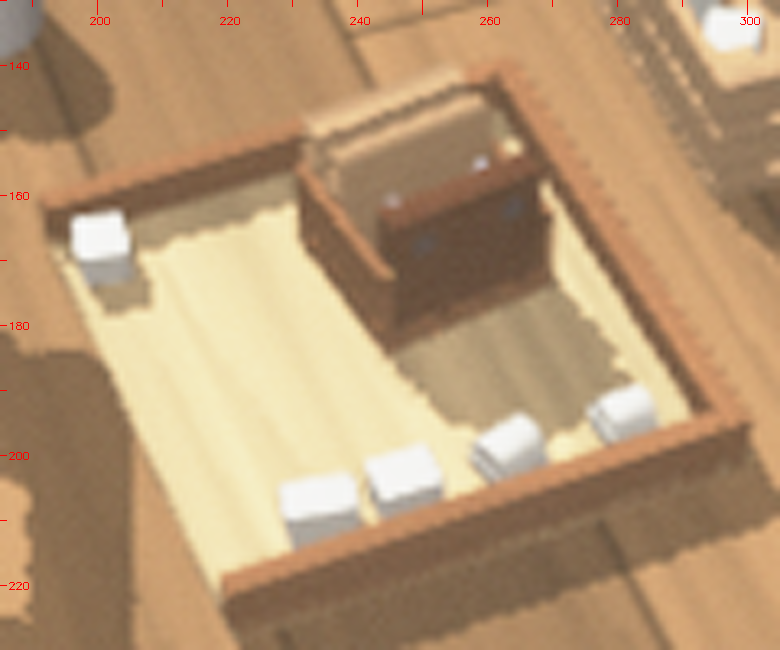

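View pics/s_stand.png

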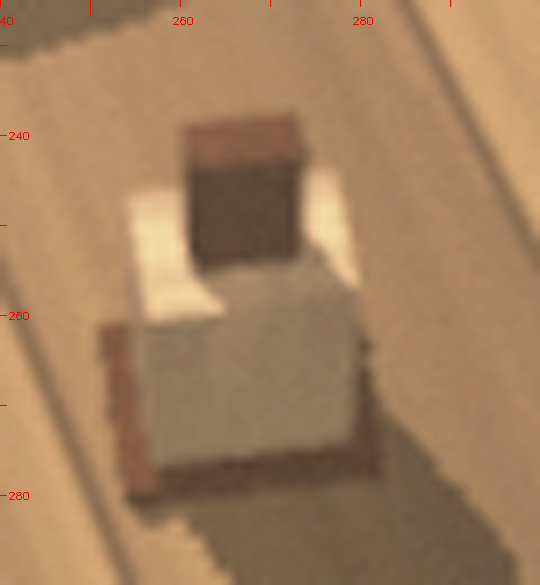

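```bash
cat > fit.py <<'E'
from h import *
from scipy.optimize import least_squares
def fit(obs,z,p0):
    # obs: list (cam, pt, uv)
    def f(p):
        r=[]
        for n,P,uv in obs: r.append(proj(n,place((p[0],p[1],z,p[2]),np.array(P)/1000))[0]-uv)
        return np.ravel(r)
    s=least_squares(f,p0,loss='soft_l1'); return s.x,f(s.x).reshape(-1,2)
E
python3 - <<'E'
from fit import *
np.set_printoptions(precision=4,suppress=True)
T=[("top",(150,160,40),(178.7,158.3)),("top",(150,-160,40),(278.7,153.7)),("top",(-150,160,40),(180.3,252.5)),("top",(-150,-160,40),(284.7,246.3)),
("top",(134,144,40),(184.2,163)),("top",(134,-144,40),(274.2,160.5)),
("side",(150,160,40),(262,140)),("side",(-150,160,40),(192,161)),("side",(150,-160,40),(300,195)),("side",(-150,-144,40),(219.2,218.8))]
P=[("top",(-55,52,0),(203.7,209.2)),("top",(-55,-52,0),(235.5,203.7)),("top",(47,52,96),(195.3,170.8)),("top",(-47,52,96),(201.3,203)),
("top",(47,-52,96),(229.2,166.3)),("top",(-47,-52,96),(233.8,197)),("side",(-55,-52,0),(244.7,184.2)),("side",(55,-52,0),(269.6,173.5))]
S=[("top",(35,25,100),(349.2,201.8)),("top",(-35,25,100),(345,225.2)),("top",(-35,-25,100),(362.5,228.8)),("top",(35,-25,100),(364,204.5)),
("top",(19,-10,160),(364.5,205.5)),("top",(19,10,160),(357.8,205)),("top",(-19,10,160),(356.7,217.5)),("top",(-19,-10,160),(363.2,218.5)),
("side",(-35,25,100),(254.4,246.7)),("side",(-35,-25,100),(256.4,260.6)),("side",(35,-25,100),(279.8,256.9)),("side",(35,25,100),(277.6,243.9)),
("side",(-19,10,160),(260.3,239.1)),("side",(19,10,160),(273,237.4)),("side",(-19,-10,160),(261.1,243.6)),("side",(19,-10,160),(273.7,242.8))]
for nm,o,z,p0 in(("tray",T,0,(.55,.1,0)),("press",P,.012,(.6,.1,.1)),("stand",S,0,(.5,-.3,-.1))):
    for sel in("both","top","side"):
        oo=[q for q in o if sel=="both" or q[0]==sel]
        x,r=fit(oo,z,p0); print(nm,sel,x,np.abs(r).mean(),[r[[q[0]==c for q in oo]].mean(0) for c in("top","side") if sel in("both",c)])
        if sel=="both":print(r)
E
```

```text
tray both [0.545  0.0232 0.0492] 0.8180870862801569 [array([ 0.3362, -0.3184]), array([-0.7421, -0.9979])]
[[ 0.2029  0.0036]
 [ 0.4188 -0.7289]
 [ 0.0836  0.6638]
 [ 1.2249  0.7846]
 [-0.1753 -0.1506]
 [ 0.2623 -2.4829]
 [ 0.8727 -1.9389]
 [-2.3502 -1.2235]
 [ 0.2371 -0.4744]
 [-1.7281 -0.3546]]
tray top [0.5444 0.0245 0.0432] 0.5464272520617021 [array([-0.0083, -0.1244])]
tray side [0.5457 0.0189 0.0596] 0.8945269033567662 [array([-0.1737, -0.233 ])]
press both [0.5873 0.0689 0.1629] 0.7183550405151848 [array([-0.1794, -0.3296]), array([-0.7093,  0.3871])]
[[ 0.1039  0.7058]
 [ 0.7367  0.7422]
 [-0.4284  0.2811]
 [-2.0423 -1.4886]
 [ 0.101  -0.8688]
 [ 0.4527 -1.3492]
 [-1.2484  0.5475]
 [-0.1703  0.2267]]
press top [0.5862 0.0687 0.1527] 0.740383730160057 [array([-0.1802,  0.0212])]
press side [0.5896 0.0697 0.1802] 0.35216467127457207 [array([ 0.0045, -0.0186])]
stand both [ 0.4911 -0.3468 -0.198 ] 0.47709856836952724 [array([ 0.3794, -0.3425]), array([-0.425 , -0.2429])]
[[-0.3331 -0.1174]
 [ 0.5181 -0.4765]
 [-0.0435 -0.8597]
 [ 1.5963  0.3249]
 [ 0.8152 -0.1951]
 [ 0.4491 -1.0226]
 [-0.2918 -0.3697]
 [ 0.3246 -0.0242]
 [-0.8535 -0.0508]
 [-0.1922  0.0699]
 [-0.062   0.5014]
 [-1.0848 -0.3758]
 [-0.6802 -0.8482]
 [-0.3932 -0.8956]
 [-0.3258  0.3178]
 [ 0.1917 -0.6623]]
stand top [ 0.4902 -0.3456 -0.1769] 0.3748124590220616 [array([-0.0006, -0.0183])]
stand side [ 0.4919 -0.3481 -0.2255] 0.3201821376973175 [array([0.0017, 0.0168])]
```

```bash
cat > ov.py <<'E'
from h import *
def box(x0,x1,y0,y1,z0,z1):
    c=[(x,y,z) for x in(x0,x1) for y in(y0,y1) for z in(z0,z1)]
    return [(a,b) for i,a in enumerate(c) for b in c[i+1:] if sum(u!=v for u,v in zip(a,b))==1]
tray=box(-150,150,-160,160,40,40.001)+box(-150,134,-144,144,12,40)
press=box(-55,55,-52,52,0,0.001)+box(-47,47,32,52,16,96)+[((-55,-52,62),(-55,52,62))]+[((-47,-52,96),(47,-52,96)),((-55,-52,0),(-55,-52,62)),((-55,52,0),(-55,52,62))]
stand=box(-35,35,-25,25,99.999,100)+box(-19,19,-10,10,100,160)+box(-45,45,-35,35,0,.001)
gauge=box(-19,19,-10,10,85,145)
def over(n,src,x0,y0,x1,y1,s,out,items):
    im=cv2.imread(src)[y0:y1,x0:x1]
    im=cv2.resize(im,None,fx=s,fy=s,interpolation=cv2.INTER_CUBIC)
    for segs,pose,col in items:
        for a,b in segs:
            uv=proj(n,place(pose,np.array([a,b])/1000)); uv=(uv-[x0,y0]+.5)*s-.5
            cv2.line(im,*[tuple(int(round(v)) for v in p) for p in uv],col,1,cv2.LINE_AA)
    cv2.imwrite(out,im)
E
python3 - <<'E'
from ov import *
it=[(tray,(.545,.0232,0,.049),(0,255,0)),(press,(.5873,.0689,.012,.163),(255,255,0))]
over("top","pics/top0.png",170,145,300,260,6,"pics/ot.png",it)
over("side","pics/side0.png",185,130,305,230,6.5,"pics/os.png",it)
E
```

```text
Traceback (most recent call last):
  File "ov.py", line 14, in over
    uv=proj(n,place(pose,np.array([a,b])/1000)); uv=(uv-[x0,y0]+.5)*s-.5
  File "h.py", line 16, in proj
    m=camera_model(n); P=np.atleast_2d(P); c=P@m['world_to_cam'][:3,:3].T+m['world_to_cam'][:3,3]
ValueError: time passes only in moves, steps and waits
```

Too many `camera_model` calls for a single script, it seems, so I'll cache the calibration.

```bash
python3 - <<'E'
import re
s=open('h.py').read()
s=s.replace("from rig import robot, camera, camera_model\n","""from rig import robot, camera, camera_model as _cm
import os,pickle
if not os.path.exists('cm.pkl'): pickle.dump({n:_cm(n) for n in('side','top')},open('cm.pkl','wb'))
_C=pickle.load(open('cm.pkl','rb'))
def camera_model(n): return _C[n]
""")
open('h.py','w').write(s)
E
cat > o1.py <<'E'
from ov import *
it=[(tray,(.545,.0232,0,.049),(0,255,0)),(press,(.5873,.0689,.012,.163),(255,255,0))]
over("top","pics/top0.png",170,145,300,260,6,"pics/ot.png",it)
over("side","pics/side0.png",185,130,305,230,6.5,"pics/os.png",it)
E
python3 o1.py
```

```text
(no output)
```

View pics/ot.png

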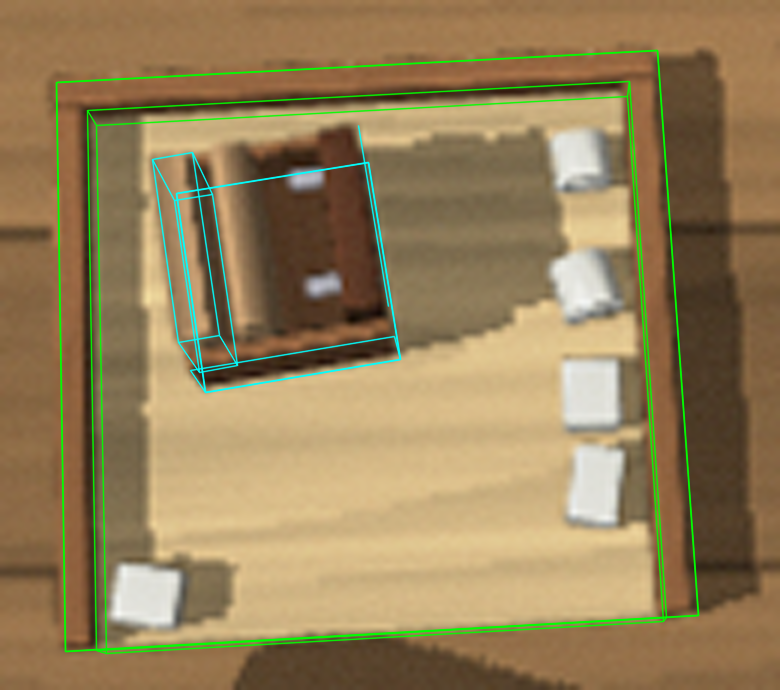

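View pics/os.png

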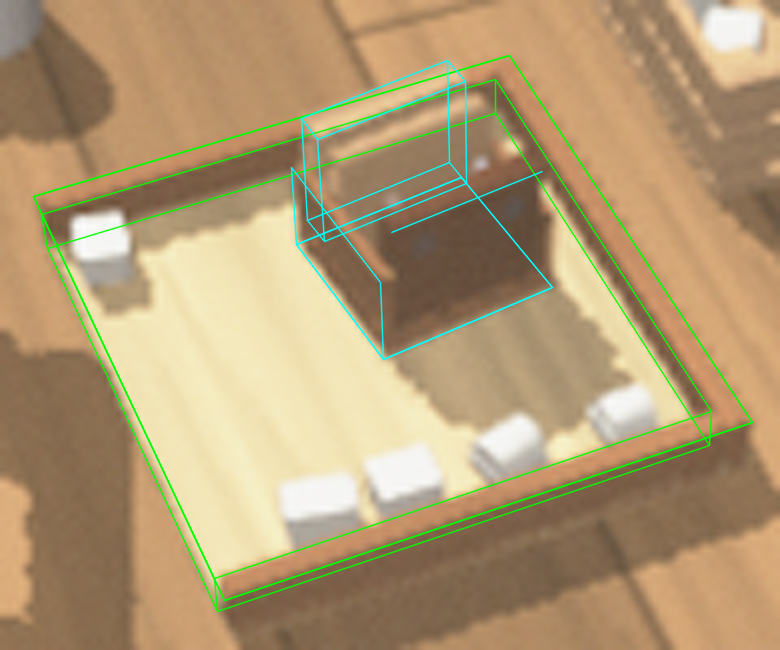

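```bash
python3 - <<'E'
from h import *
np.set_printoptions(precision=4,suppress=True)
print(unproj("top",[(170+d[0]/6,145+d[1]/6) for d in((580,160),(585,285),(590,394),(595,485),(147,595))],.045))
print("mug",unproj("top",[(112,248)],.085),"jar",unproj("top",[(348,151)],.1))
p=(.545,.0232,0,.049)
c,s=np.cos(.049),np.sin(.049)
d=np.array([.5873-.545,.0689-.0232]);print("press in tray",c*d[0]+s*d[1],-s*d[0]+c*d[1],.163-.049)
E
```

```text
[[ 0.6396 -0.0885  0.045 ]
 [ 0.5723 -0.0902  0.045 ]
 [ 0.5148 -0.092   0.045 ]
 [ 0.4677 -0.0939  0.045 ]
 [ 0.4136  0.1329  0.045 ]]
mug [[0.4007 0.3669 0.085 ]] jar [[ 0.6878 -0.3356  0.1   ]]
press in tray 0.044487633024001806 0.04357327745214658 0.114
```

Emit:
{"method": "drive_tool", "body": {"plan": [[[0.4,-0.9,0,0,0,0.43],[0.4,-0.9,0,0,0,0.43],[0.4,-0.9,0,0,0,0.43],[0.4,-0.9,0,0,0,0.43],[0.4,-0.9,0,0,0,0.43],[0.4,-0.9,0,0,0,0.43],[0.4,-0.9,0,0,0,0.43],[0.4,-0.9,0,0,0,0.43]]], "grip": 0.42}}

```text
time: 1.1
position: [0.27, 0.4146, 0.4045]
tool_rot: [-0.027, 1.0, -0.0, -0.0]
ft_force: [1.4, 0.5, 0.8]
grip_width: 0.0506
```

Emit:
{"method": "drive_tool", "body": {"plan": [[[0.4,-0.9,0,0.025,-0.52,0],[0.4,-0.9,0,0.025,-0.52,0],[0.4,-0.9,0,0.025,-0.52,0],[0.4,-0.9,0,0.025,-0.52,0],[0.4,-0.9,0,0.025,-0.52,0],[0.4,-0.9,0,0.025,-0.52,0],[0.4,-0.9,0,0.025,-0.52,0],[0.4,-0.9,0,0.025,-0.52,0]]]}}

```text
time: 2.1
position: [0.35, 0.2347, 0.4046]
tool_rot: [-0.025, 0.976, 0.005, 0.217]
ft_force: [-0.5, 0.4, -0.2]
grip_width: 0.0502
```

Emit:
{"method": "drive_tool", "body": {"plan": [[[0.4,-0.9,-0.5,0,0,0],[0.4,-0.9,-0.5,0,0,0],[0.4,-0.9,-0.5,0,0,0],[0.2,-0.9,-0.5,0,0,0],[0,-0.9,-0.5,0,0,0],[0,0,0,0,0,0],[0,0,0,0,0,0]]]}}

```text
time: 2.98
position: [0.385, 0.1232, 0.3424]
tool_rot: [-0.025, 0.976, 0.005, 0.216]
ft_force: [0.4, 0.3, 0.6]
grip_width: 0.0506
```

```bash
cat >> h.py <<'E'
from scipy.spatial.transform import Rotation as Rn
def st():
    o=robot.get_obs(); R=Rn.from_quat(o['tool_rot']).as_matrix()
    tip=o['position']+R@[0,0,.182]
    np.set_printoptions(precision=4,suppress=True)
    print("t",o['time'],"pos",o['position'],"tip",tip,"grasp",o['position']+R@[0,0,.164],"w",round(o['grip_width'],4))
    print(" toolz",R[:,2],"tooly",R[:,1],"yaw y",np.degrees(np.arctan2(R[1,1],R[0,1])),"F",o['ft_force'],"M",o['moment'])
    return o,R,tip
E
python3 - <<'E'
from h import *
o,R,tip=st(); print(o['q'])
snap("top","pics/top1.png");snap("side","pics/side1.png")
for n in("top","side"): print(proj(n,[tip+R[:,1]*.025*k for k in(1,-1)]))
crop("pics/top1.png",150,120,310,250,5,"pics/t1.png")
crop("pics/side1.png",170,60,310,230,4.5,"pics/s1.png")
E
```

```text
t 2.975 pos [0.385  0.1232 0.3424] tip [0.4618 0.1269 0.1775] grasp [0.4542 0.1265 0.1938] w 0.0506
 toolz [ 0.4221  0.0203 -0.9063] tooly [-0.051   0.9987 -0.0013] yaw y 92.92140788098405 F [0.3692 0.2944 0.6162] M [0.0523 0.2382 0.0236]
[ 0.0289  0.3184  2.1573  0.0357  0.2298 -1.6261]
[[180.7046 222.4856]
 [199.0626 221.4176]]
[[207.0004 131.0975]
 [211.7784 139.8034]]
```

View pics/t1.png

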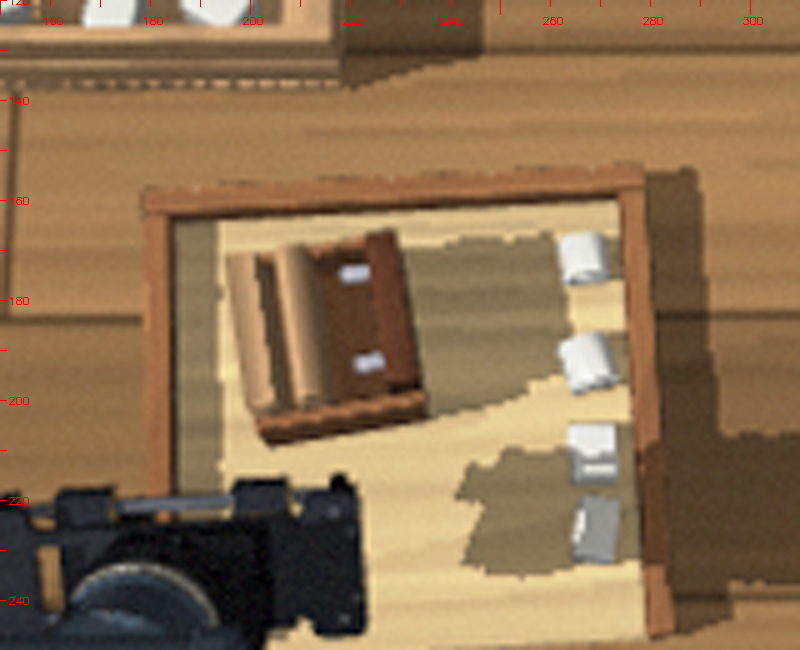

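View pics/s1.png

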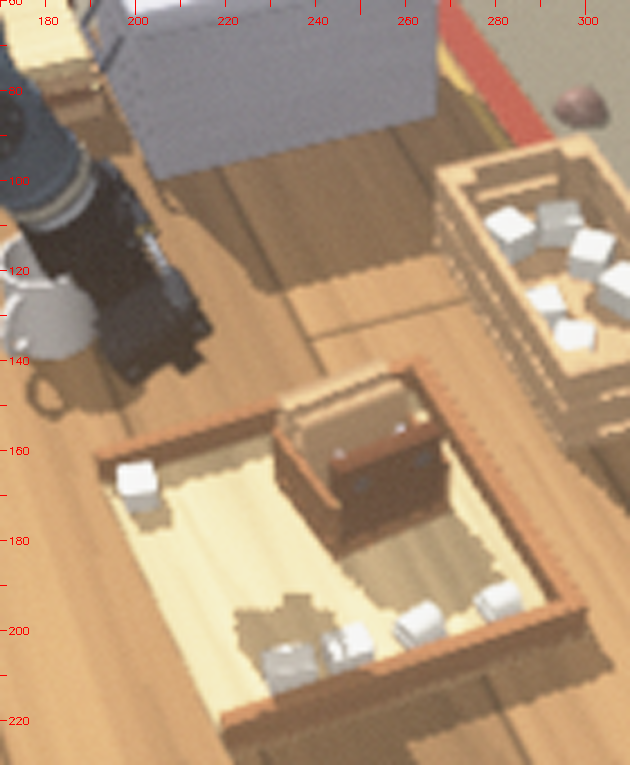

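Emit:
{"method": "drive_tool", "body": {"plan": [[[0.26,-0.65,-0.4,0,0,0],[0.26,-0.65,-0.4,0,0,0],[0.26,-0.65,-0.6,0,0,0],[0.26,-0.65,-0.9,0,0,0],[0,0,-1.0,0,0,0],[0,0,-1,0,0,0],[0,0,-1,0,0,0],[0,0,-0.55,0,0,0]]]}}

```text
time: 4.08
position: [0.4336, 0.0793, 0.2446]
tool_rot: [-0.025, 0.981, 0.002, 0.195]
ft_force: [-0.0, 0.2, -0.6]
grip_width: 0.0503
```

```bash
python3 - <<'E'
from h import *
o,R,tip=st()
snap("top","pics/top2.png");snap("side","pics/side2.png")
for n in("top","side"): print(proj(n,[tip+R[:,1]*.04*k+R[:,0]*.0095*j for k in(1,-1) for j in (1,-1)]))
crop("pics/top2.png",170,140,300,260,6,"pics/t2.png")
crop("pics/side2.png",170,110,310,230,5.5,"pics/s2.png")
E
```

```text
t 4.075 pos [0.4336 0.0793 0.2446] tip [0.5031 0.0818 0.0764] grasp [0.4962 0.0816 0.0931] w 0.0503
 toolz [ 0.382   0.0141 -0.9241] tooly [-0.05    0.9987 -0.0054] yaw y 92.86843077077624 F [-0.0252  0.1647 -0.5898] M [0.0547 0.2471 0.0026]
[[197.6634 216.9697]
 [197.153  210.7925]
 [224.3069 215.4312]
 [223.8712 209.2552]]
[[220.1556 155.9356]
 [224.513  153.1519]
 [227.9611 170.1711]
 [232.459  167.3094]]
```

View pics/s2.png

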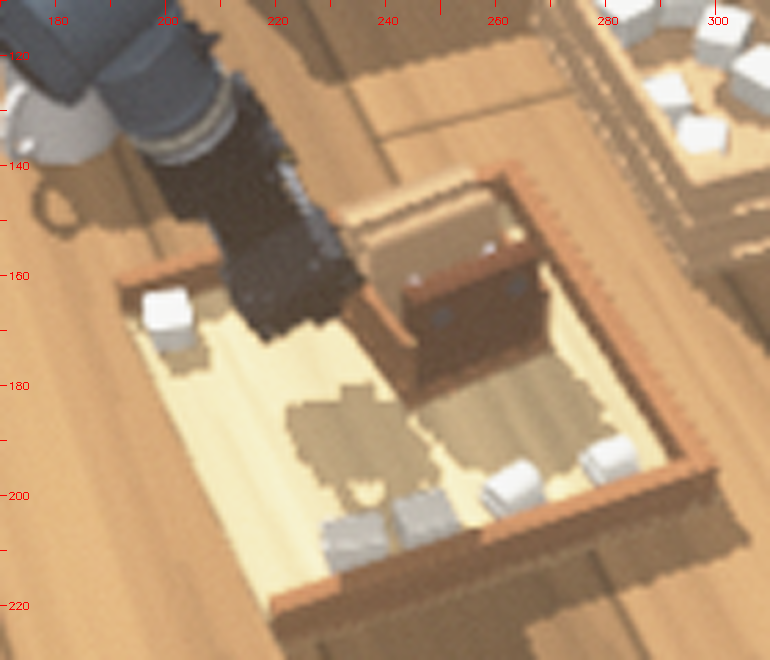

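View pics/t2.png

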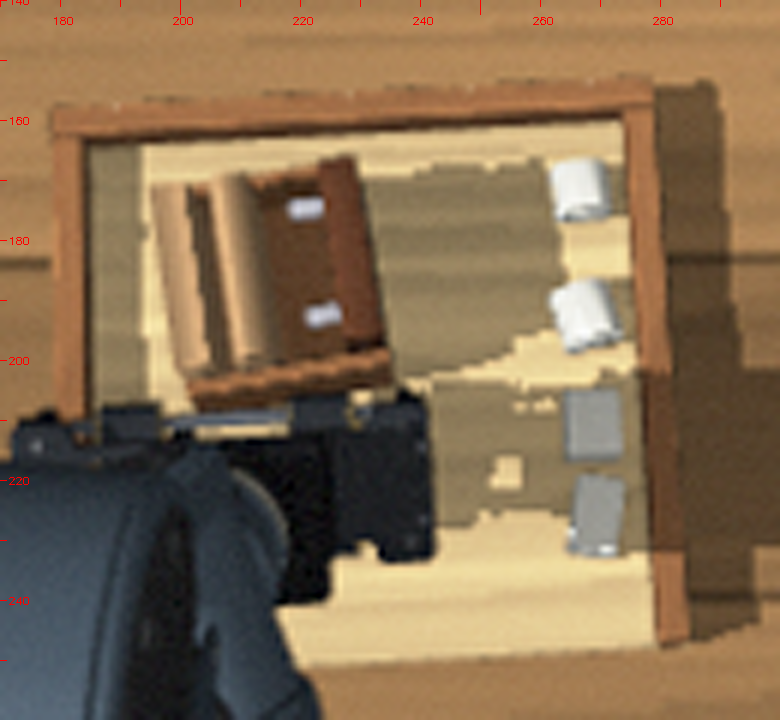

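```bash
python3 - <<'E'
from h import *
o,R,tip=st();print(o['q'])
E
```

```text
t 4.175 pos [0.4334 0.0791 0.2445] tip [0.5029 0.0816 0.0763] grasp [0.496  0.0814 0.093 ] w 0.0506
 toolz [ 0.3816  0.0141 -0.9242] tooly [-0.0498  0.9987 -0.0053] yaw y 92.85343100166347 F [-0.3768 -0.5517  0.3507] M [ 0.0196  0.2676 -0.0137]
[-0.0881  0.5888  2.1426  1.1538  0.0521 -2.8536]
```

```bash
python3 - <<'E'
import numpy as np
from scipy.optimize import least_squares
D=[(.6147,.4037,.5285,1.9624,np.pi),(.3887,.3424,.3184,2.4757,2.7055),(.4264,.2445,.5888,2.7314,2.749)]
def f(p):
    r0,h0,L1,L2,d=p; out=[]
    for r,z,q2,a,t in D:
        out+= [r0+L1*np.sin(q2)+L2*np.sin(a)+d*np.sin(t)-r, h0+L1*np.cos(q2)+L2*np.cos(a)+d*np.cos(t)-z]
    return out
s=least_squares(f,[0,.3,.45,.4,.1]);print(s.x,np.abs(s.fun).max())
r0,h0,L1,L2,d=s.x
for x in(.47,.49,.51,.54,.58):
  for tilt in (0,10,15,20,25):
    t=np.pi-np.radians(tilt); tipz=.035
    T=(np.hypot(x,.06)**2-.111**2)**.5
    W=np.array([T-(.182+d)*np.sin(t)-r0, tipz-(.182+d)*np.cos(t)-h0])
    c=(W@W-L1**2-L2**2)/(2*L1*L2)
    q3=np.arccos(c); q2=np.arctan2(W[0],W[1])-np.arctan2(L2*np.sin(q3),L1+L2*c)
    print(x,tilt,"q2 %.2f q3 %.2f q5 %.2f"%(q2,q3,t-q2-q3))
E
```

```text
[ 0.17123235 -0.01634999  0.40959596  0.25333081 -0.17118887] 0.01378484467290303
0.47 0 q2 0.70 q3 2.34 q5 0.10
0.47 10 q2 0.70 q3 2.35 q5 -0.08
0.47 15 q2 0.70 q3 2.35 q5 -0.17
0.47 20 q2 0.70 q3 2.35 q5 -0.26
0.47 25 q2 0.70 q3 2.36 q5 -0.35
0.49 0 q2 0.71 q3 2.26 q5 0.17
0.49 10 q2 0.71 q3 2.27 q5 -0.01
0.49 15 q2 0.71 q3 2.27 q5 -0.10
0.49 20 q2 0.71 q3 2.28 q5 -0.19
0.49 25 q2 0.71 q3 2.28 q5 -0.28
0.51 0 q2 0.72 q3 2.18 q5 0.24
0.51 10 q2 0.72 q3 2.19 q5 0.06
0.51 15 q2 0.72 q3 2.19 q5 -0.03
0.51 20 q2 0.72 q3 2.20 q5 -0.12
0.51 25 q2 0.72 q3 2.20 q5 -0.21
0.54 0 q2 0.74 q3 2.06 q5 0.33
0.54 10 q2 0.74 q3 2.07 q5 0.15
0.54 15 q2 0.74 q3 2.07 q5 0.06
0.54 20 q2 0.74 q3 2.08 q5 -0.03
0.54 25 q2 0.74 q3 2.08 q5 -0.12
0.58 0 q2 0.79 q3 1.90 q5 0.46
0.58 10 q2 0.78 q3 1.91 q5 0.28
0.58 15 q2 0.78 q3 1.91 q5 0.18
0.58 20 q2 0.78 q3 1.92 q5 0.09
0.58 25 q2 0.78 q3 1.92 q5 0.00
```

Emit:
{"method": "drive_tool", "body": {"plan": [[[0,0,1,0,0,0],[0.2,0,0.5,-0.03,0.62,0],[0.4,-0.13,0,-0.03,0.62,0],[0.4,-0.13,0,-0.03,0.62,0],[0.4,-0.13,0,-0.03,0.62,0],[0.4,-0.13,0,-0.03,0.62,0],[0.4,-0.13,0,-0.03,0.62,0],[0,-0.13,0,0,0,0]]]}}

```text
time: 5.18
position: [0.4864, 0.0628, 0.2609]
tool_rot: [-0.027, 0.999, 0.013, 0.03]
ft_force: [-0.4, -0.4, -0.1]
grip_width: 0.0504
```

```bash
python3 - <<'E'
from h import *
o,R,tip=st();print(o['q'])
E
```

```text
t 5.175 pos [0.4864 0.0628 0.2609] tip [0.4971 0.0677 0.0793] grasp [0.496  0.0672 0.0972] w 0.0504
 toolz [ 0.0588  0.0266 -0.9979] tooly [-0.054   0.9983  0.0235] yaw y 93.09601464169026 F [-0.3615 -0.4483 -0.0966] M [0.0822 0.0713 0.0172]
[-0.1083  0.5835  1.9089  0.0587  0.5943 -1.7802]
```

Emit:
{"method": "drive_tool", "body": {"plan": [[[-0.4,-0.05,-0.3,-0.09,-0.55,0],[-0.4,-0.04,-0.4,-0.08,-0.55,0],[0,0,-0.5,0,0,0],[0,0,-0.5,0,0,0],[0,0,0,0,0,0],[0,0,0,0,0,0]]]}}

```text
time: 5.92
position: [0.466, 0.0606, 0.2176]
tool_rot: [-0.027, 0.996, 0.002, 0.086]
ft_force: [-0.5, 0.5, -0.2]
grip_width: 0.0505
```

```bash
python3 - <<'E'
from h import *
o,R,tip=st();print(o['q'])
snap("side","pics/side3.png")
print(proj("side",[tip+R[:,1]*.04*k+R[:,0]*.0095*j for k in(1,-1) for j in (1,-1)]))
crop("pics/side3.png",190,120,310,220,6.5,"pics/s3.png")
E
```

```text
t 5.925 pos [0.466  0.0606 0.2176] tip [0.497  0.0623 0.0383] grasp [0.494  0.0622 0.056 ] w 0.0505
 toolz [ 0.1703  0.0094 -0.9854] tooly [-0.0547  0.9985  0.    ] yaw y 93.13789025499341 F [-0.5484  0.5476 -0.162 ] M [0.0351 0.0697 0.0291]
[-0.1169  0.6567  2.0138  0.0978  0.3035 -1.8334]
[[220.618  166.8448]
 [225.2946 164.7592]
 [228.4806 181.3567]
 [233.2889 179.1868]]
```

View pics/s3.png

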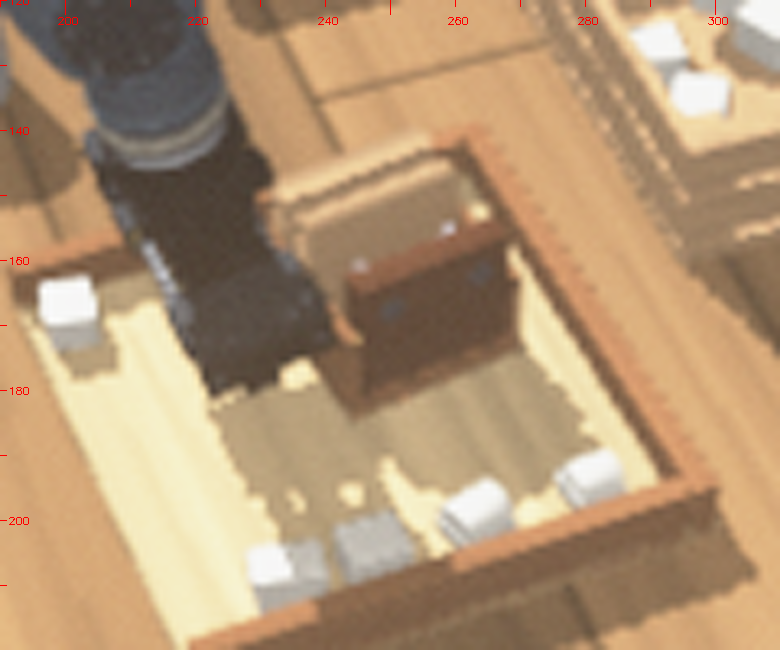

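Emit:
{"method": "drive_tool", "body": {"plan": [[[0.2,0.01,0.03,0,0,0],[0.2,0.01,0.03,0,0,0],[0.2,0.01,0,0,0,0],[0.2,0.01,0,0,0,0],[0.2,0.01,0,0,0,0],[0.2,0.01,0,0,0,0],[0.2,0.01,0,0,0,0],[0.2,0.01,0,0,0,0]]]}}

```text
time: 6.98
position: [0.5059, 0.0627, 0.2191]
tool_rot: [-0.027, 0.996, 0.002, 0.085]
ft_force: [-2.4, 0.2, -0.7]
grip_width: 0.0506
```

```bash
python3 - <<'E'
from h import *
o,R,tip=st();print(o['q'])
snap("top","pics/top4.png");snap("side","pics/side4.png")
crop("pics/top4.png",170,140,300,260,6,"pics/t4.png")
crop("pics/side4.png",190,120,310,220,6.5,"pics/s4.png")
E
```

```text
t 6.975 pos [0.5059 0.0627 0.2191] tip [0.5368 0.0644 0.0397] grasp [0.5338 0.0643 0.0575] w 0.0506
 toolz [ 0.1698  0.0094 -0.9854] tooly [-0.0548  0.9985  0.0001] yaw y 93.1387107255141 F [-2.4071  0.2245 -0.6531] M [0.0688 0.4278 0.0151]
[-0.1028  0.6739  1.9134  0.0711  0.3863 -1.792 ]
```

View pics/s4.png

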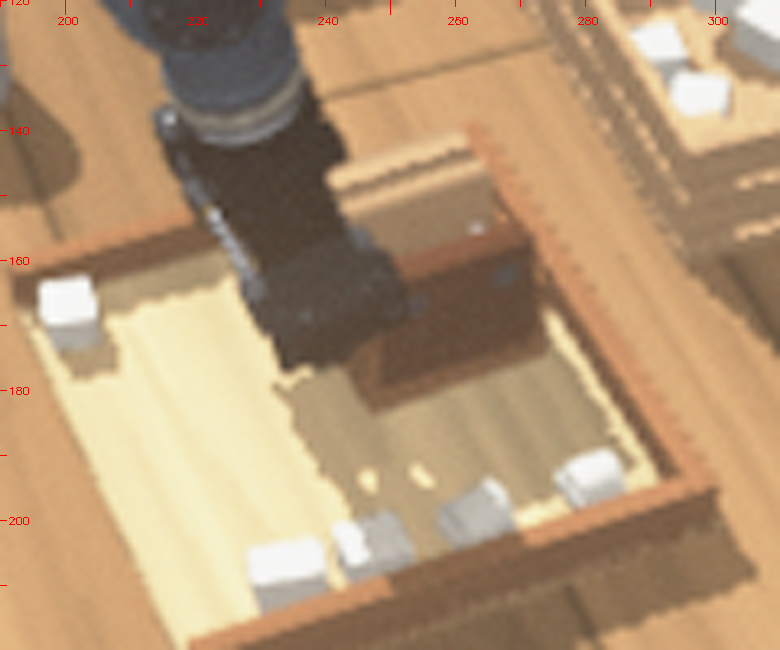

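View pics/t4.png

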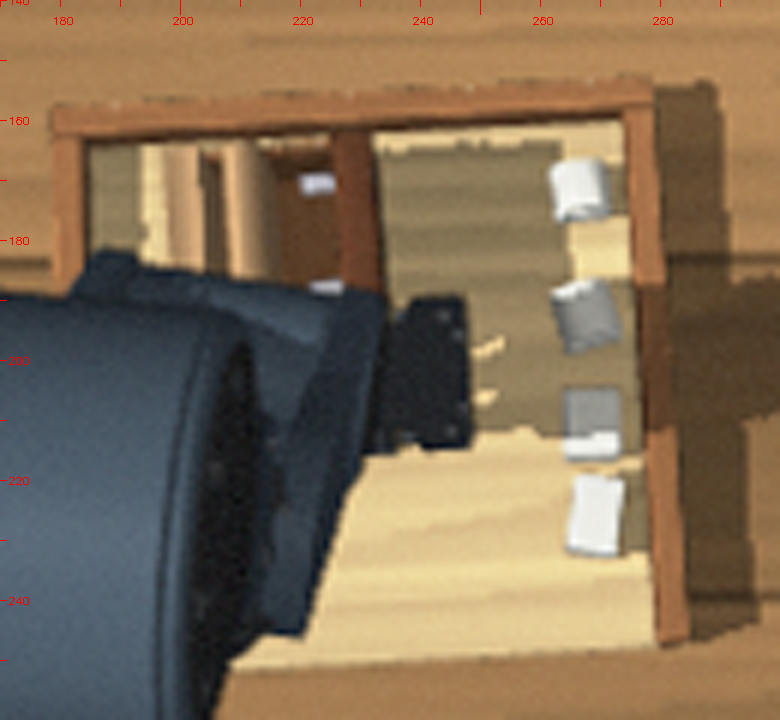

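Emit:
{"method": "drive_tool", "body": {"plan": [[[0.12,0.006,0,0,0,0],[0.12,0.006,0,0,0,0],[0.12,0.006,0,0,0,0],[0.12,0.006,0,0,0,0],[0.12,0.006,0,0,0,0]]]}}

```text
time: 7.7
position: [0.521, 0.0634, 0.2192]
tool_rot: [-0.027, 0.996, 0.002, 0.086]
ft_force: [-2.4, 0.6, -0.2]
grip_width: 0.0506
```

Emit:
{"method": "drive_tool", "body": {"plan": [[[0.06,0.003,0,0,0,0],[0.06,0.003,0,0,0,0]]]}}

```text
time: 7.95
position: [0.5236, 0.0635, 0.2192]
tool_rot: [-0.027, 0.996, 0.002, 0.085]
ft_force: [-2.4, 0.2, 0.2]
grip_width: 0.0506
```

Emit:
{"method": "drive_tool", "body": {"plan": [[[0.06,0.003,0,0,0,0],[0.06,0.003,0,0,0,0]]]}}

```text
time: 8.2
position: [0.5267, 0.0637, 0.2192]
tool_rot: [-0.027, 0.996, 0.002, 0.085]
ft_force: [-2.4, -0.4, -0.4]
grip_width: 0.0503
```

Emit:
{"method": "drive_tool", "body": {"plan": [[[0.06,0.003,0,0,0,0],[0.06,0.003,0,0,0,0]]]}}

```text
time: 8.45
position: [0.5287, 0.0639, 0.2191]
tool_rot: [-0.027, 0.996, 0.003, 0.084]
ft_force: [-7.1, -0.9, 4.5]
grip_width: 0.0507
```

Emit:
{"method": "drive_tool", "body": {"plan": [[[0.06,0.003,0,0,0,0],[0.06,0.003,0,0,0,0]]]}}

```text
time: 8.7
position: [0.5299, 0.0641, 0.219]
tool_rot: [-0.027, 0.996, 0.003, 0.081]
ft_force: [-11.3, -1.9, 9.0]
grip_width: 0.0503
```

```bash
python3 - <<'E'
from h import *
o,R,tip=st()
snap("top","pics/top5.png");snap("side","pics/side5.png")
crop("pics/top5.png",170,140,300,240,6,"pics/t5.png")
crop("pics/side5.png",200,120,300,210,7.5,"pics/s5.png")
E
```

```text
t 8.7 pos [0.5299 0.0641 0.219 ] tip [0.5592 0.0659 0.0394] grasp [0.5563 0.0657 0.0572] w 0.0503
 toolz [ 0.1613  0.01   -0.9869] tooly [-0.0552  0.9985  0.0011] yaw y 93.1622486565931 F [-11.3445  -1.9265   8.9935] M [-0.4848  1.7025 -0.1464]
```

View pics/s5.png

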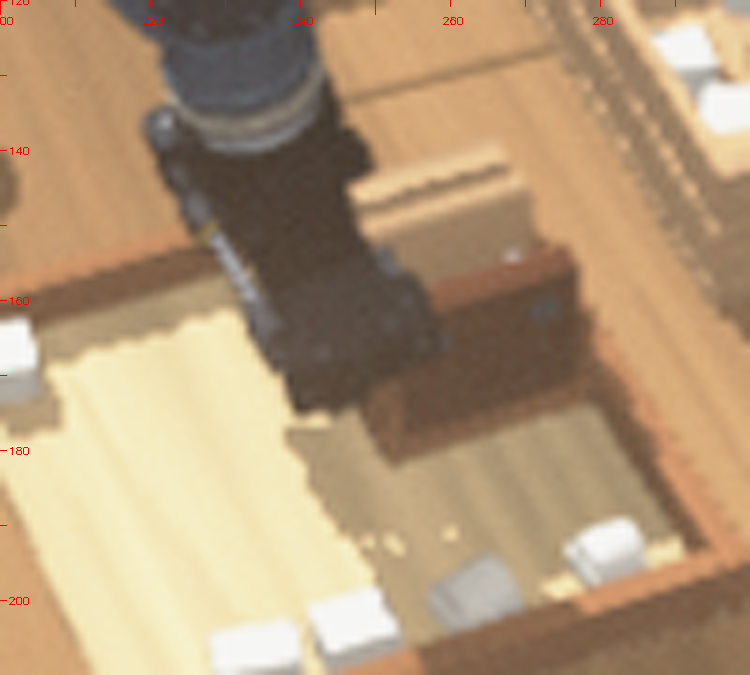

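View pics/t5.png

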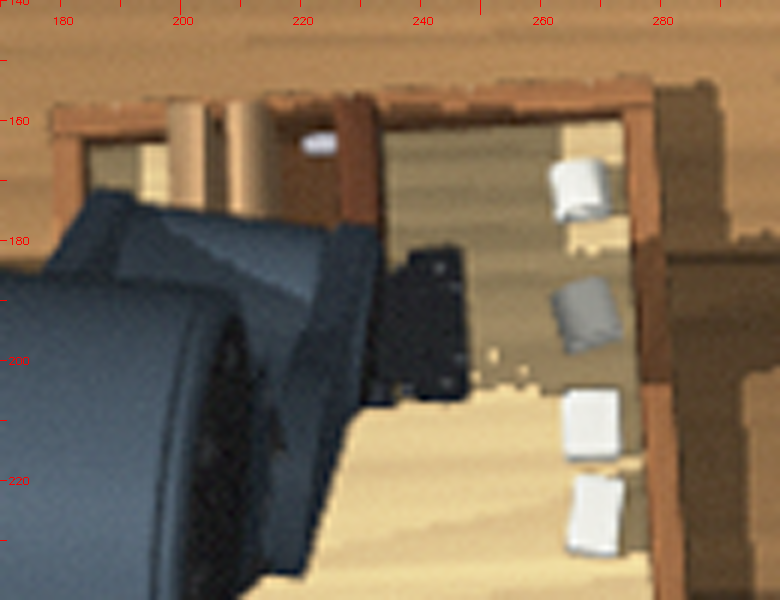

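Emit:
{"method": "drive_tool", "body": {"plan": [[[-0.8,0,0,0,0,0],[-0.8,0,0.5,0,0,0],[0,0,1,0.1,0.78,0],[0,0,1,0,0.78,0],[0,0,1,0,0,-1],[0,0,0.8,0,0,-1],[0.2,-0.3,0,0,0,-1],[0.4,-0.3,0,0,0,-1]]]}}

```text
time: 9.8
position: [0.5086, 0.0489, 0.3278]
tool_rot: [0.184, 0.983, 0.009, 0.008]
ft_force: [0.3, 0.1, 0.4]
grip_width: 0.0503
```

Emit:
{"method": "drive_tool", "body": {"plan": [[[0.4,-0.3,0,0,0,-1],[0.4,-0.3,0,0,0,-1],[0.4,-0.3,0,0,0,-1],[0.4,-0.3,0,0,0,-1],[0.4,-0.3,0,0,0,-1],[0.4,-0.3,0,0,0,-1],[0.4,-0.3,0,0,0,-1],[0.4,-0.3,0,0,0,-1]]]}}

```text
time: 10.8
position: [0.5889, -0.0114, 0.3273]
tool_rot: [0.568, 0.823, 0.006, 0.011]
ft_force: [-0.5, -0.0, -0.2]
grip_width: 0.0503
```

```bash
python3 - <<'E'
from h import *
o,R,tip=st();print(o['q'])
snap("top","pics/top6.png")
crop("pics/top6.png",170,120,300,240,6,"pics/t6.png")
E
```

```text
t 10.8 pos [ 0.5889 -0.0114  0.3273] tip [ 0.5935 -0.0118  0.1453] grasp [ 0.5931 -0.0117  0.1633] w 0.0503
 toolz [ 0.0252 -0.0019 -0.9997] tooly [0.9344 0.3554 0.0229] yaw y 20.821211580442665 F [-0.5328 -0.007  -0.2372] M [-0.1148  0.0765  0.0398]
[-0.2097  0.5738  1.6056  0.0042  0.9371 -0.5754]
```

View pics/t6.png

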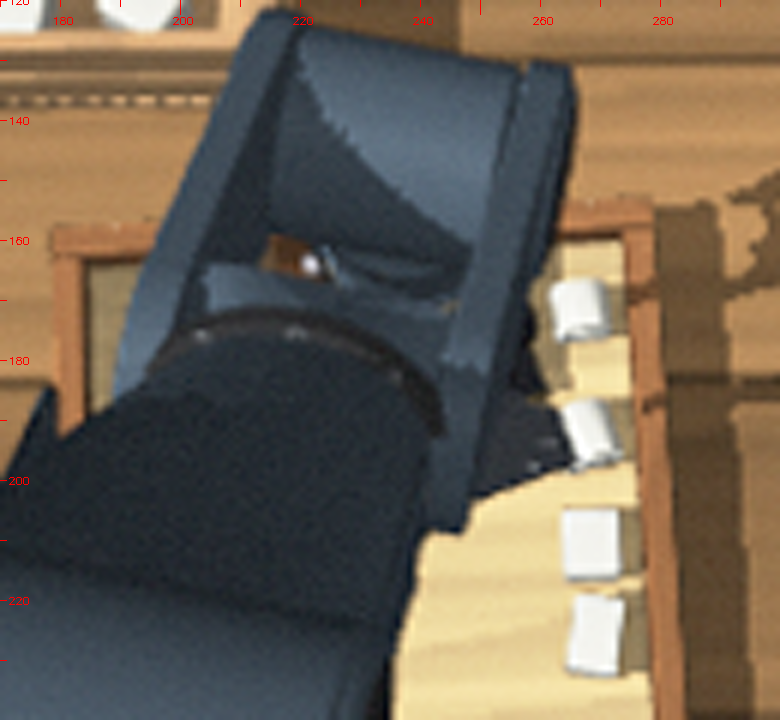

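Emit:
{"method": "drive_tool", "body": {"plan": [[[0.4,-0.12,0,0,0.12,-1],[0.4,-0.12,0,0,0.12,-1],[0.4,-0.12,0,0,0,-0.98],[0,0,-1,0,0,0],[0,0,-1,0,0,0],[0,0,-1,0,0,0],[0,0,-0.95,0,0,0],[0,0,0,0,0,0]]]}}

```text
time: 11.85
position: [0.6173, -0.0198, 0.2265]
tool_rot: [0.687, 0.727, -0.003, -0.002]
ft_force: [0.6, -0.1, 0.7]
grip_width: 0.0503
```

```bash
python3 - <<'E'
from h import *
o,R,tip=st();print(o['q'])
snap("top","pics/top7.png");snap("side","pics/side7.png")
crop("pics/top7.png",170,120,300,240,6,"pics/t7.png")
crop("pics/side7.png",200,120,300,210,7.5,"pics/s7.png")
E
```

```text
t 11.85 pos [ 0.6173 -0.0198  0.2265] tip [ 0.6161 -0.0202  0.0445] grasp [ 0.6162 -0.0201  0.0625] w 0.0503
 toolz [-0.0069 -0.0017 -1.    ] tooly [ 0.9984  0.0557 -0.007 ] yaw y 3.194330115074086 F [ 0.6466 -0.141   0.713 ] M [-0.0975  0.0338 -0.0202]
[-0.2122  0.7554  1.5754 -0.0043  0.8172 -0.265 ]
```

View pics/t7.png

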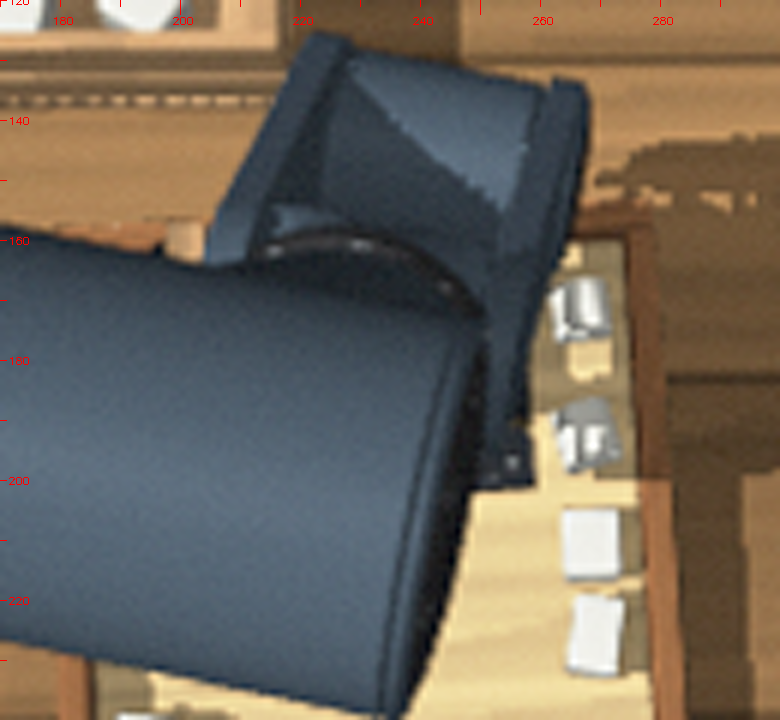

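View pics/s7.png

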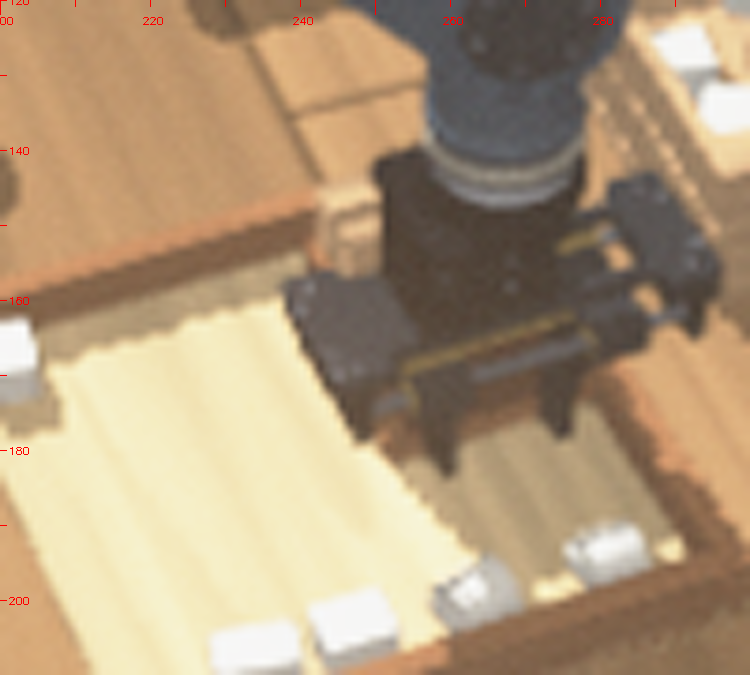

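Emit:
{"method": "drive_tool", "body": {"plan": [[[0,0.25,0.1,0,0,0],[-0.01,0.25,0,0,0,0],[-0.01,0.25,0,0,0,0],[-0.01,0.25,0,0,0,0],[-0.01,0.25,0,0,0,0],[-0.01,0.25,0,0,0,0],[-0.01,0.25,0,0,0,0],[-0.01,0.2,0,0,0,0]]]}}

```text
time: 12.95
position: [0.6159, 0.029, 0.2306]
tool_rot: [0.687, 0.726, -0.002, -0.001]
ft_force: [-0.1, -3.4, 2.5]
grip_width: 0.0507
```

Emit:
{"method": "drive_tool", "body": {"plan": [[[-0.01,0.2,0,0,0,0],[-0.01,0.2,0,0,0,0],[-0.01,0.2,0,0,0,0]]]}}

```text
time: 13.32
position: [0.6152, 0.044, 0.2306]
tool_rot: [0.687, 0.726, -0.002, -0.001]
ft_force: [-0.6, -4.2, 2.6]
grip_width: 0.0505
```

```bash
python3 - <<'E'
from h import *
o,R,tip=st()
snap("side","pics/side8.png")
crop("pics/side8.png",200,120,300,210,7.5,"pics/s8.png")
E
```

```text
t 13.325 pos [0.6152 0.044  0.2306] tip [0.6144 0.0436 0.0486] grasp [0.6145 0.0436 0.0666] w 0.0505
 toolz [-0.0044 -0.0025 -1.    ] tooly [ 0.9985  0.0548 -0.0045] yaw y 3.1410677366943087 F [-0.5542 -4.2477  2.5613] M [-0.6269  0.03   -0.1134]
```

View pics/s8.png

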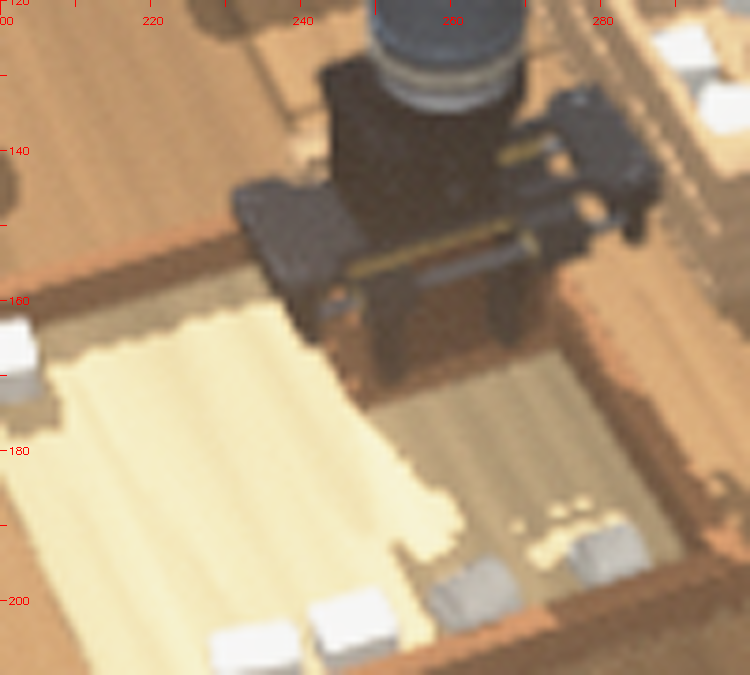

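Emit:
{"method": "drive_tool", "body": {"plan": [[[-0.005,0.12,0,0,0,0],[-0.005,0.12,0,0,0,0],[-0.005,0.12,0,0,0,0]]]}}

```text
time: 13.75
position: [0.6148, 0.0529, 0.2305]
tool_rot: [0.688, 0.726, -0.002, -0.001]
ft_force: [-0.2, -3.8, 3.1]
grip_width: 0.0505
```

Emit:
{"method": "drive_tool", "body": {"plan": [[[-0.003,0.06,0,0,0,0],[-0.003,0.06,0,0,0,0]]]}}

```text
time: 14.0
position: [0.6147, 0.0559, 0.2305]
tool_rot: [0.687, 0.726, -0.002, -0.001]
ft_force: [-0.1, -3.5, 2.3]
grip_width: 0.0503
```

Emit:
{"method": "drive_tool", "body": {"plan": [[[-0.003,0.06,0,0,0,0],[-0.003,0.06,0,0,0,0]]]}}

```text
time: 14.25
position: [0.6145, 0.0588, 0.2305]
tool_rot: [0.688, 0.726, -0.002, -0.001]
ft_force: [0.6, -2.6, 2.3]
grip_width: 0.0503
```

Emit:
{"method": "drive_tool", "body": {"plan": [[[-0.003,0.06,0,0,0,0],[-0.003,0.06,0,0,0,0]]]}}

```text
time: 14.5
position: [0.6144, 0.06, 0.231]
tool_rot: [0.688, 0.726, -0.004, 0.0]
ft_force: [-2.7, -14.0, 7.0]
grip_width: 0.0504
```

Emit:
{"method": "drive_tool", "body": {"plan": [[[0,0.04,0,0,0,0],[0,0,0,0,0,0],[0,-0.4,0,0,0,0],[0,-1,0,0,0,0],[0,-1,0.3,0,0,0],[0,0,1,0,0,0],[-0.3,-0.5,1,0,0,0],[-0.6,-1,1,0,0,0]]]}}

```text
time: 15.5
position: [0.5915, -0.0338, 0.3129]
tool_rot: [0.687, 0.727, -0.002, -0.002]
ft_force: [1.1, -0.5, -0.4]
grip_width: 0.0504
```

Emit:
{"method": "drive_tool", "body": {"plan": [[[-0.6,-1,1,0,0,-0.8],[-0.6,-1,0,0,0,-0.8],[-0.6,-1,0,0,0,-0.8],[-0.6,-1,0,0,0,0],[-0.6,-1,0,0,0,0],[-0.6,-1,0,0,0,0]]]}}

```text
time: 16.25
position: [0.5012, -0.1846, 0.3374]
tool_rot: [0.773, 0.634, -0.002, -0.002]
ft_force: [1.3, -0.1, -1.1]
grip_width: 0.0505
```

```bash
python3 - <<'E'
from h import *
o,R,tip=st();print(o['q'])
snap("top","pics/top9.png");snap("side","pics/side9.png")
crop("pics/top9.png",170,140,300,250,6,"pics/t9.png")
crop("pics/side9.png",190,120,305,215,6.5,"pics/s9.png")
E
```

```text
t 16.25 pos [ 0.5012 -0.1846  0.3374] tip [ 0.5001 -0.1844  0.1554] grasp [ 0.5002 -0.1844  0.1734] w 0.0505
 toolz [-0.006   0.0012 -1.    ] tooly [ 0.9808 -0.1949 -0.0062] yaw y -11.240995280462489 F [ 1.2767 -0.0896 -1.0503] M [-0.0653  0.0821 -0.0218]
[-0.5618  0.5009  1.7259 -0.0028  0.9206 -0.3639]
```

View pics/t9.png

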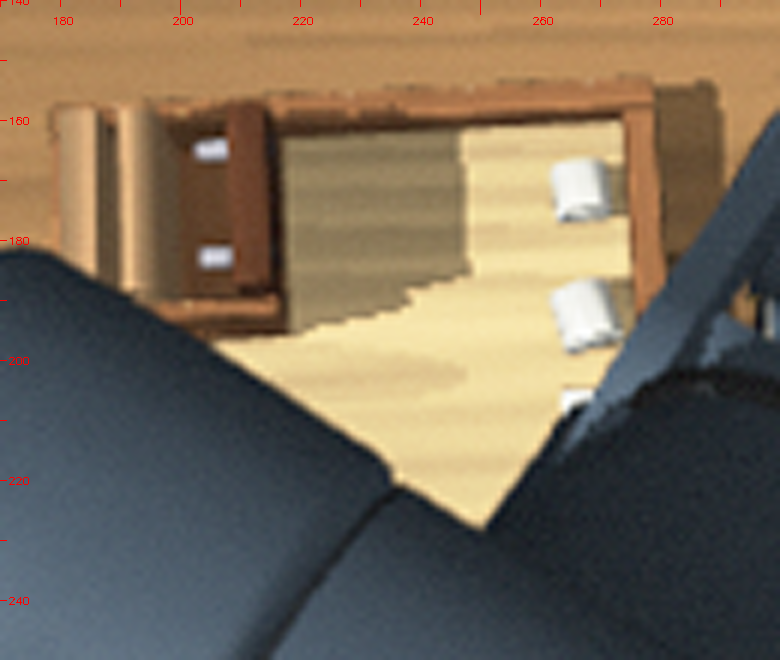

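View pics/s9.png

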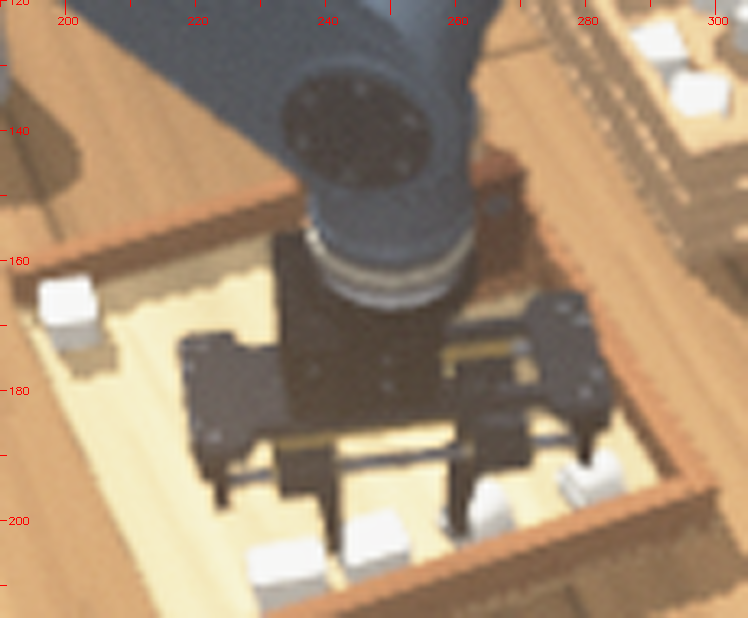

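Emit:
{"method": "drive_tool", "body": {"plan": [[[0,-1,0.6,0,0,-1],[0,-1,0.6,0,0,-1],[0,-1,0.6,0,0,-1],[0,-0.8,0.4,0,0,-1],[0,-0.6,0.2,0,0,-1],[0,-0.6,0,0,0,-1],[0,-0.5,0,0,0,-1],[0,-0.5,0,0,0,-1]]], "grip": 0.2}}

```text
time: 17.35
position: [0.5025, -0.3338, 0.3973]
tool_rot: [0.965, 0.264, -0.001, -0.003]
ft_force: [0.2, -0.4, -0.2]
grip_width: 0.0693
```

```bash
cat > f2.py <<'E'
from ov import *
o,R,tip=st();print(o['q'])
snap("top","pics/top10.png");snap("side","pics/side10.png")
it=[(tray,(.545,.0232,0,.049),(0,255,0)),(press,(.6194,.119,.012,.049),(255,255,0)),(stand,(.491,-.347,0,-.198),(0,255,0))]
crop("pics/top10.png",170,140,300,250,6,"pics/t10.png")
crop("pics/side10.png",190,120,305,215,6.5,"pics/s10.png")
over("top","pics/top0.png",320,190,380,245,10,"pics/o1.png",it)
over("side","pics/side0.png",240,225,300,290,9,"pics/o2.png",it)
E
python3 f2.py
```

```text
t 17.35 pos [ 0.5025 -0.3338  0.3973] tip [ 0.5017 -0.3327  0.2153] grasp [ 0.5017 -0.3328  0.2333] w 0.0693
 toolz [-0.0044  0.0057 -1.    ] tooly [ 0.509  -0.8608 -0.0071] yaw y -59.40498260616394 F [ 0.2135 -0.3541 -0.2401] M [-0.1152  0.0774  0.03  ]
[-0.7716  0.5074  1.495   0.0011  1.1462  0.2648]
```

View pics/t10.png

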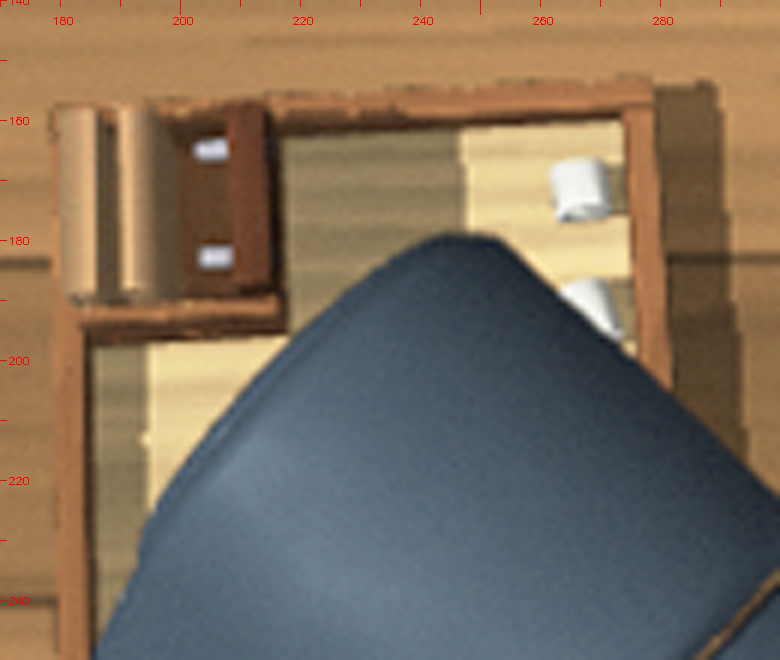

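View pics/s10.png

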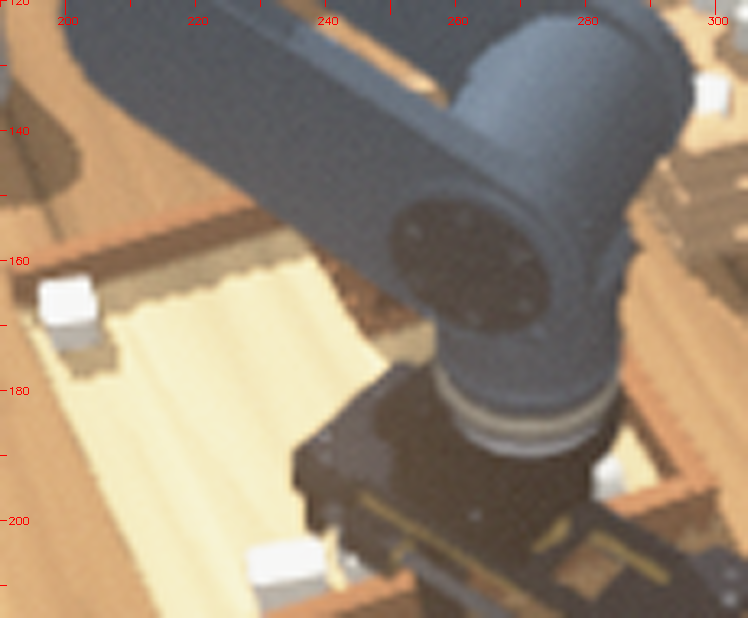

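View pics/o1.png

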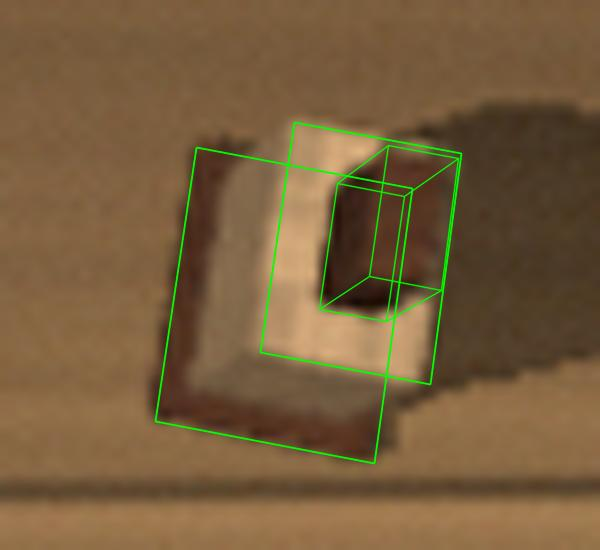

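View pics/o2.png

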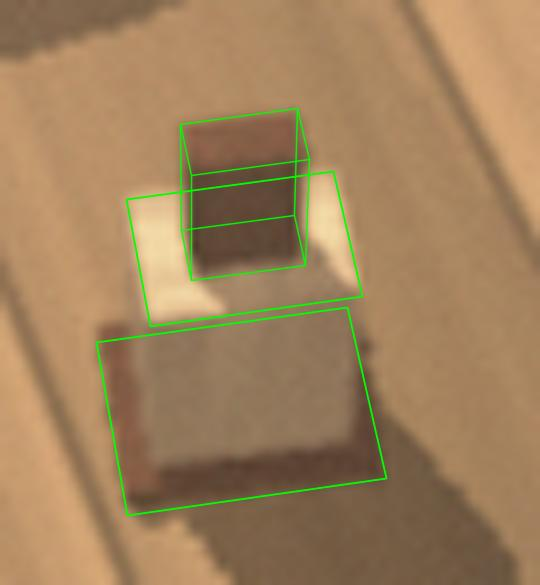

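```bash
cat > ba.py <<'E'
from h import *
from scipy.optimize import least_squares
def px(o,s,c): return (o[0]+(c[0]+.5)/s-.5, o[1]+(c[1]+.5)/s-.5)
A=((170,145),6); B=((320,190),10); C=((185,130),6.5); D=((240,225),9)
ob=[]
def add(g,cam,cr,lst):
    for P,c in lst: ob.append((g,cam,np.array(P)/1000,np.array(px(cr[0],cr[1],c))))
add(0,"top",A,[((150,160,40),(52,80)),((150,-160,40),(652,52)),((-150,160,40),(62,645)),((-150,-160,40),(690,608)),((134,144,40),(85,108)),((134,-144,40),(625,93)),((-150,-144,40),(660,614)),((-150,-144,12),(657,614)),((-150,144,40),(90,642))])
add(0,"side",C,[((150,160,40),(503,62)),((-150,160,40),(43,203)),((150,-160,40),(748,424)),((-150,-144,40),(222,577)),((134,-144,40),(706,410)),((-150,-160,40),(226,598))])
add(1,"top",B,[((35,25,100),(292,118)),((-35,25,100),(250,352)),((-35,-25,100),(425,388)),((19,-10,160),(447,157)),((19,10,160),(380,150)),((-19,10,160),(367,275)),((-19,-10,160),(432,285)),((45,35,0),(200,138)),((-45,35,0),(153,415)),((-45,-35,0),(372,460))])
add(1,"side",D,[((-35,25,100),(130,195)),((-35,-25,100),(148,320)),((35,-25,100),(358,287)),((35,25,100),(338,170)),((-19,10,160),(183,127)),((19,10,160),(297,112)),((-19,-10,160),(190,167)),((19,-10,160),(303,160)),((-45,35,0),(98,325)),((-45,-35,0),(128,505)),((45,-35,0),(380,475))])
def pr(n,P,d):
    m=camera_model(n); W=m['world_to_cam']; c=P@W[:3,:3].T+W[:3,3]
    c=c@Rn.from_rotvec(d[:3]).as_matrix().T+d[3:6]
    c=c*[1,-1,-1]; u=c@m['K'].T; return u[:,:2]/u[:,2:]
def res(p,full=False):
    poses=[(p[0],p[1],0,p[2]),(p[3],p[4],0,p[5])]; dc={"top":p[6:12],"side":p[12:18]}
    r=[(pr(n,place(poses[g],P),dc[n])[0]-uv)/.5 for g,n,P,uv in ob]
    if full: return np.array(r)*.5
    pri=np.r_[dc["top"][:3]/.002,dc["top"][3:]/.002,dc["side"][:3]/.002,dc["side"][3:]/.002]
    return np.r_[np.ravel(r),pri]
if __name__=="__main__":
    s=least_squares(res,np.r_[.545,.0232,.049,.491,-.347,-.198,np.zeros(12)],loss='soft_l1')
    np.set_printoptions(precision=4,suppress=True)
    print(s.x[:6]);print(s.x[6:]*1000)
    for o,r in zip(ob,res(s.x,True)): print(o[0],o[1],o[2]*1000,np.round(r,2))
    np.save("ba.npy",s.x)
E
python3 ba.py
```

```text
[ 0.548   0.03    0.0479  0.4932 -0.3417 -0.2183]
[-0.5411 -2.8002 -0.6914  0.7925 -0.6911 -1.5387 -3.1138  0.2019  0.7522
  0.1357 -0.6824 -7.8381]
0 top [150. 160.  40.] [ 0.14 -0.12]
0 top [ 150. -160.   40.] [ 0.16 -0.6 ]
0 top [-150.  160.   40.] [-0.34  0.32]
0 top [-150. -160.   40.] [0.33 0.68]
0 top [134. 144.  40.] [-0.26 -0.24]
0 top [ 134. -144.   40.] [-0.   -2.41]
0 top [-150. -144.   40.] [ 0.09 -0.03]
0 top [-150. -144.   12.] [0.08 0.74]
0 top [-150.  144.   40.] [0.28 0.53]
0 side [150. 160.  40.] [ 0.91 -0.5 ]
0 side [-150.  160.   40.] [-0.99 -0.7 ]
0 side [ 150. -160.   40.] [ 0.24 -0.3 ]
0 side [-150. -144.   40.] [-0.95 -0.19]
0 side [ 134. -144.   40.] [0.55 0.09]
0 side [-150. -160.   40.] [0.08 0.03]
1 top [ 35.  25. 100.] [-0.04  0.06]
1 top [-35.  25. 100.] [ 0.3  -0.43]
1 top [-35. -25. 100.] [-0.32 -0.47]
1 top [ 19. -10. 160.] [ 0.67 -0.02]
1 top [ 19.  10. 160.] [ 0.33 -0.79]
1 top [-19.  10. 160.] [-0.5  -0.21]
1 top [-19. -10. 160.] [0.09 0.28]
1 top [45. 35.  0.] [-0.42  0.56]
1 top [-45.  35.   0.] [-0.45  0.12]
1 top [-45. -35.   0.] [-0.53  0.25]
1 side [-35.  25. 100.] [-0.29  0.02]
1 side [-35. -25. 100.] [0.03 0.04]
1 side [ 35. -25. 100.] [0.11 0.85]
1 side [ 35.  25. 100.] [-0.54  0.07]
1 side [-19.  10. 160.] [-0.24 -0.72]
1 side [ 19.  10. 160.] [ 0.01 -0.58]
1 side [-19. -10. 160.] [-0.01  0.45]
1 side [ 19. -10. 160.] [ 0.49 -0.33]
1 side [-45.  35.   0.] [0.09 1.37]
1 side [-45. -35.   0.] [-0.27  0.44]
1 side [ 45. -35.   0.] [0.4  0.18]
```

Emit:
{"method": "drive_tool", "body": {"plan": [[[-0.06,-0.07,0,-0.05,-0.04,-1],[-0.06,-0.07,-0.1,0,0,-1],[-0.06,-0.07,-0.2,0,0,-1],[-0.06,-0.07,-0.2,0,0,-1],[-0.06,-0.07,-0.2,0,0,-1],[-0.06,-0.07,-0.2,0,0,-1],[-0.06,-0.07,-0.2,0,0,-1],[0,0,0,0,0,0]]], "grip": 0.3}}

```text
time: 18.45
position: [0.4915, -0.3457, 0.3698]
tool_rot: [0.995, -0.096, -0.001, -0.0]
ft_force: [0.1, -0.7, -0.2]
grip_width: 0.0604
```

```bash
python3 - <<'E'
from h import *
o,R,tip=st();print(o['q'])
snap("top","pics/top11.png");snap("side","pics/side11.png")
crop("pics/top11.png",310,170,400,250,8,"pics/t11.png")
crop("pics/side11.png",220,190,310,290,7,"pics/s11.png")
E
```

```text
t 18.45 pos [ 0.4915 -0.3457  0.3698] tip [ 0.4911 -0.3456  0.1878] grasp [ 0.4911 -0.3456  0.2058] w 0.0604
 toolz [-0.0022  0.0008 -1.    ] tooly [-0.192  -0.9814 -0.0004] yaw y -101.06992439310838 F [ 0.084  -0.6715 -0.231 ] M [-0.0432  0.1702 -0.0216]
[-0.7986  0.5364  1.5298 -0.0011  1.0775  0.9659]
```

View pics/t11.png

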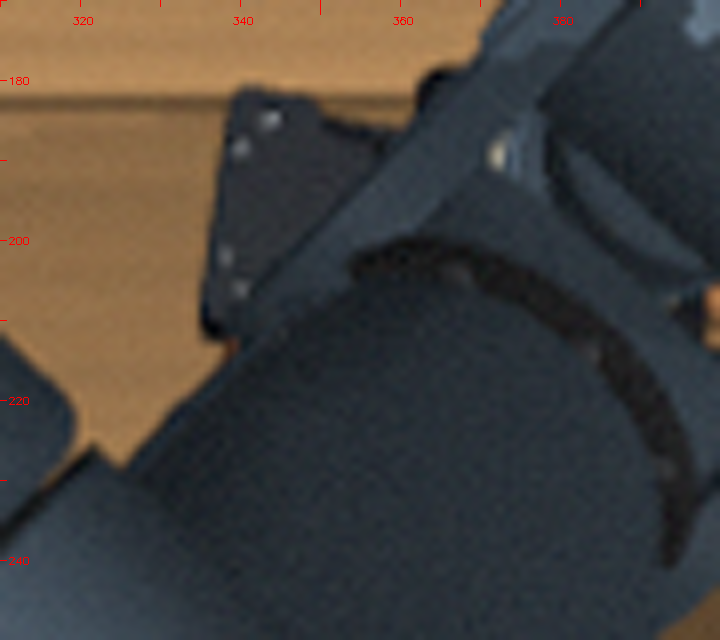

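View pics/s11.png

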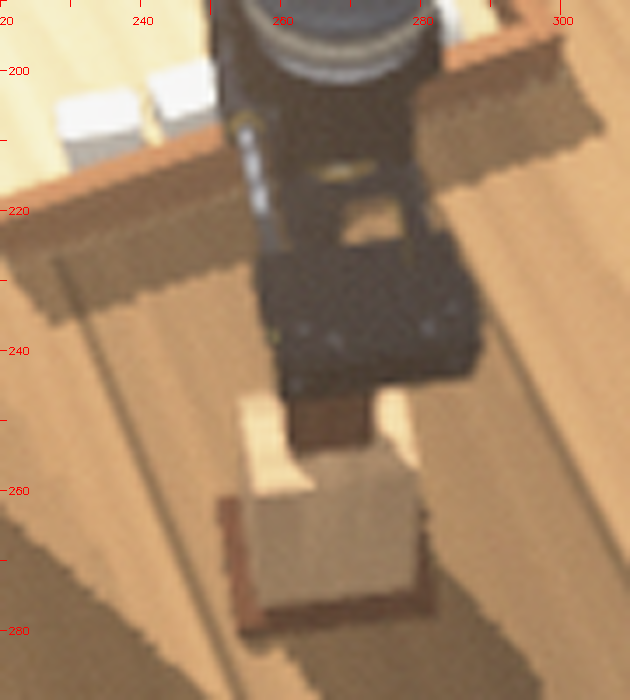

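Emit:
{"method": "drive_tool", "body": {"plan": [[[0,0,-0.6,0,0,0],[0,0,-0.6,0,0,0],[0,0,-0.6,0,0,0],[0,0,-0.5,0,0,0],[0,0,-0.5,0,0,0],[0,0,0,0,0,0]]]}}

```text
time: 19.3
position: [0.491, -0.3468, 0.2991]
tool_rot: [0.995, -0.098, -0.001, -0.0]
ft_force: [1.0, 1.2, 0.1]
grip_width: 0.0607
```

```bash
python3 - <<'E'
from h import *
o,R,tip=st()
snap("side","pics/side12.png")
crop("pics/side12.png",220,210,310,290,8,"pics/s12.png")
E
```

```text
t 19.3 pos [ 0.491  -0.3468  0.2991] tip [ 0.4905 -0.3467  0.1171] grasp [ 0.4905 -0.3467  0.1351] w 0.0607
 toolz [-0.003   0.0004 -1.    ] tooly [-0.1953 -0.9807  0.0002] yaw y -101.26463962137078 F [0.9763 1.1676 0.1255] M [-0.0471  0.1972  0.0213]
```

View pics/s12.png

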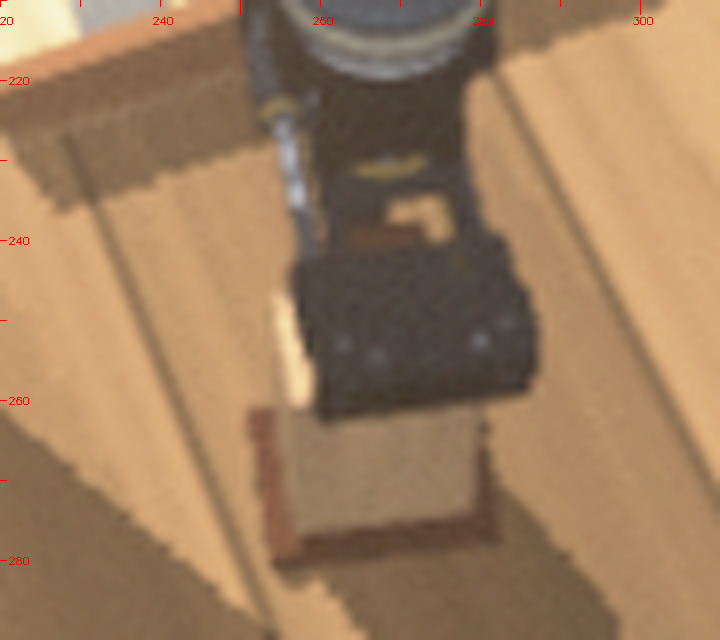

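Emit:
{"method": "drive_tool", "body": {"plan": [[[0,0,0,0,0,0],[0,0,0,0,0,0],[0,0,0,0,0,0],[0,0,0,0,0,0]]], "grip": 0.7, "force": 5}}

```text
time: 19.85
position: [0.4913, -0.347, 0.3007]
tool_rot: [0.995, -0.098, -0.0, 0.001]
ft_force: [0.2, 0.5, 0.2]
grip_width: 0.0303
```

Emit:
{"method": "drive_tool", "body": {"plan": [[[0,0,0,0,0,0],[0,0,0,0,0,0],[0,0,0,0,0,0]]], "grip": 0.85, "force": 5}}

```text
time: 20.23
position: [0.4914, -0.3462, 0.3002]
tool_rot: [0.995, -0.098, -0.001, -0.0]
ft_force: [2.2, 4.0, -0.9]
grip_width: 0.0202
```

```bash
python3 - <<'E'
from h import *
o,R,tip=st()
E
```

```text
t 20.225 pos [ 0.4914 -0.3462  0.3002] tip [ 0.4911 -0.346   0.1182] grasp [ 0.4912 -0.346   0.1362] w 0.0202
 toolz [-0.0013  0.0008 -1.    ] tooly [-0.1957 -0.9807 -0.0005] yaw y -101.2831619906352 F [ 2.2425  3.9946 -0.8511] M [ 0.7333 -0.1347 -0.0459]
```

Emit:
{"method": "drive_tool", "body": {"plan": [[[0.02,0.06,0,0,0,0],[0,0,0,0,0,0]]]}}

```text
time: 20.48
position: [0.4916, -0.3455, 0.3003]
tool_rot: [0.995, -0.098, -0.001, 0.001]
ft_force: [0.5, 1.8, -2.0]
grip_width: 0.0199
```

Emit:
{"method": "drive_tool", "body": {"plan": [[[0,0,0,0,0,0],[0,0,0,0,0,0],[0,0,0,0,0,0]]], "grip": 1, "force": 20}}

```text
time: 20.85
position: [0.4917, -0.3455, 0.3004]
tool_rot: [0.995, -0.098, -0.001, 0.001]
ft_force: [-0.1, 2.1, -1.0]
grip_width: 0.0199
```

```bash
python3 - <<'E'
from h import *
o,R,tip=st()
E
```

```text
t 20.85 pos [ 0.4917 -0.3455  0.3004] tip [ 0.4914 -0.3457  0.1184] grasp [ 0.4914 -0.3457  0.1364] w 0.0199
 toolz [-0.0015 -0.0013 -1.    ] tooly [-0.1953 -0.9807  0.0016] yaw y -101.26135212680845 F [-0.1155  2.0938 -1.0256] M [ 0.3145  0.2198 -0.023 ]
```

Emit:
{"method": "drive_tool", "body": {"plan": [[[0,0.02,0.3,0,0,0],[0,0,0.4,0,0,0],[0,0,0.4,0,0,0]]]}}

```text
time: 21.22
position: [0.492, -0.3453, 0.3293]
tool_rot: [0.995, -0.098, 0.0, 0.001]
ft_force: [-0.2, 0.1, -1.2]
grip_width: 0.0198
```

Emit:
{"method": "drive_tool", "body": {"plan": [[[0,0,0.5,0,0,0],[0,0,0.5,0,0,0],[0,0,0.5,0,0,0],[0,0,0.5,0,0,0],[0,0,0.5,0,0,0],[0,0,0.5,0,0,0],[0,0,0.5,0,0,0],[0,0,0,0,0,0]]]}}

```text
time: 22.22
position: [0.492, -0.3452, 0.4169]
tool_rot: [0.995, -0.098, 0.001, 0.002]
ft_force: [-0.1, -0.8, -1.4]
grip_width: 0.0202
```

```bash
python3 - <<'E'
from h import *
o,R,tip=st();print(o['q'])
snap("side","pics/side13.png");snap("top","pics/top13.png")
crop("pics/side13.png",210,170,310,290,6,"pics/s13.png")
crop("pics/top13.png",170,140,300,250,6,"pics/t13.png")
E
```

```text
t 22.225 pos [ 0.492  -0.3452  0.4169] tip [ 0.4922 -0.3459  0.2349] grasp [ 0.4922 -0.3458  0.2529] w 0.0202
 toolz [ 0.0009 -0.0035 -1.    ] tooly [-0.1953 -0.9807  0.0033] yaw y -101.26307061629473 F [-0.1215 -0.7807 -1.4311] M [-0.0735  0.1266 -0.0154]
[-0.7972  0.4812  1.4822 -0.002   1.1751  0.971 ]
```

View pics/s13.png

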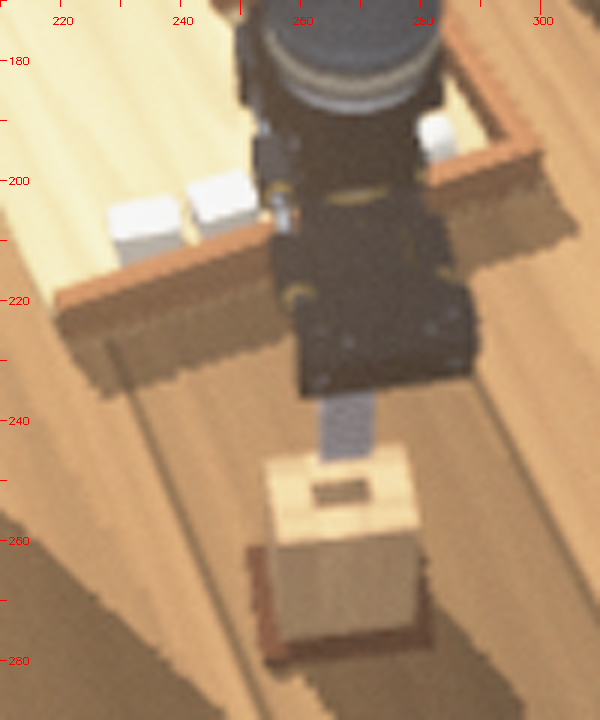

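View pics/t13.png

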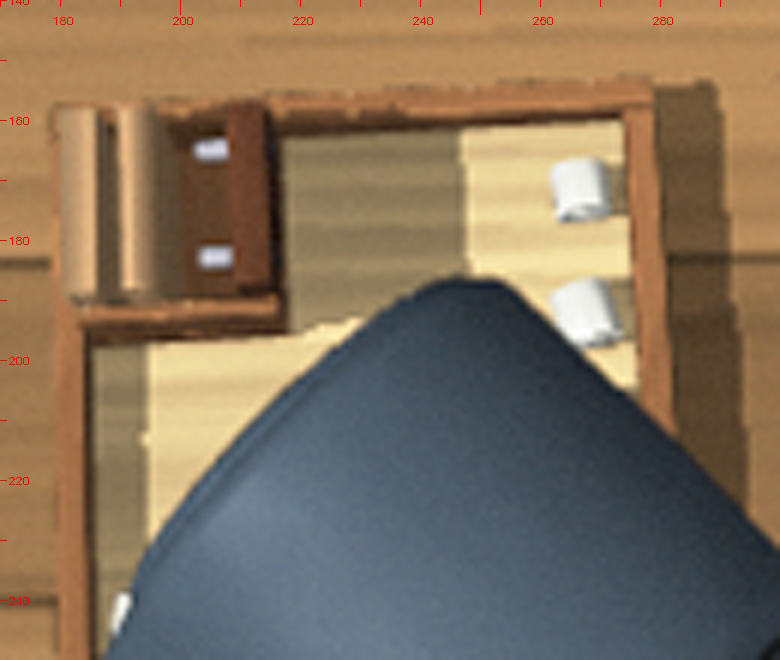

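```bash
cat > ov2.py <<'E'
import ov, h, numpy as np
from ov import *
import ba
X=np.load("ba.npy"); DC={"top":X[6:12],"side":X[12:18]}
ov.proj=lambda n,P: ba.pr(n,np.atleast_2d(P),DC[n])
TP=(X[0],X[1],0,X[2])
def home(dx=0,dy=0,da=0):
    p=place(TP,[(.079+dx,.092+dy,.012)])[0]; return (p[0],p[1],p[2],X[2]+da)
E
python3 - <<'E'
from ov2 import *
pr2=press+box(-55,-47,-52,52,0,62)+box(-47,47,-52,-36,16,96)
it=[(tray,TP,(0,255,0)),(pr2,home(),(255,255,0))]
over("top","pics/top13.png",170,140,270,240,7.5,"pics/o1.png",it)
over("side","pics/side13.png",190,100,300,200,7,"pics/o2.png",it)
E
```

```text
(no output)
```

View pics/o1.png

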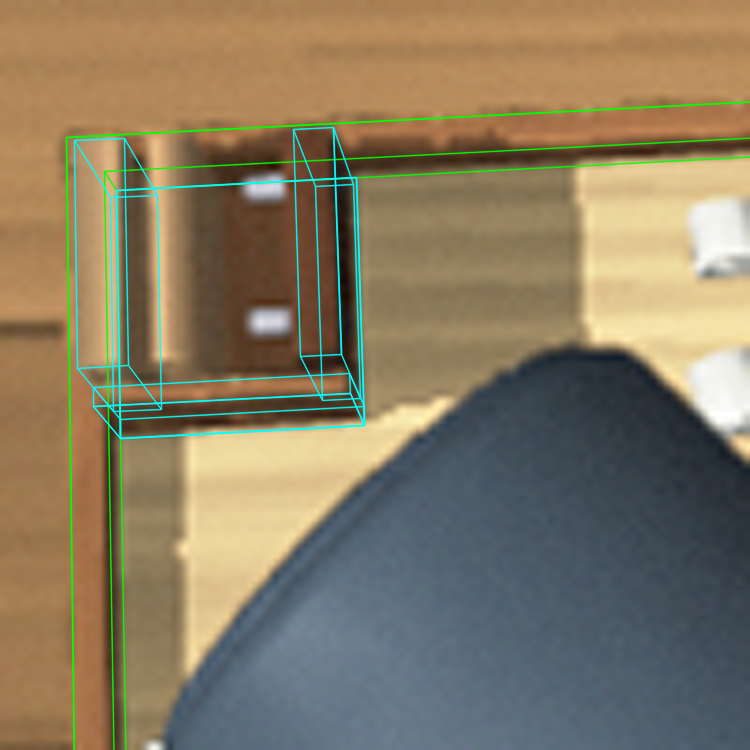

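View pics/o2.png

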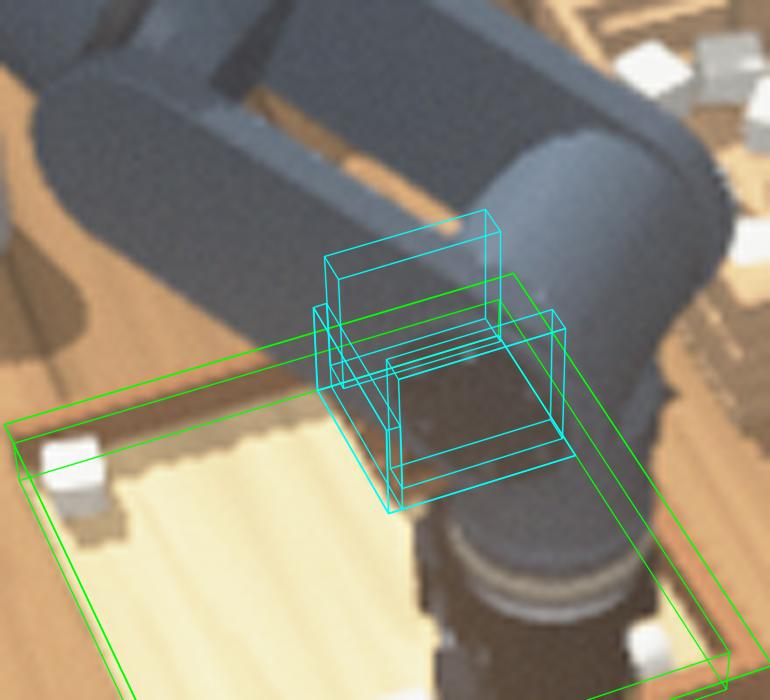

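```bash
python3 - <<'E'
from h import *
crop("pics/top13.png",176,150,222,200,15,"pics/z13.png")
im=cv2.imread("pics/top13.png")
for r in (165,172,180): print(r,[tuple(int(v) for v in im[r,c]) for c in range(178,204)])
E
```

```text
165 [(87, 131, 178), (79, 120, 171), (101, 139, 172), (106, 146, 183), (111, 154, 191), (118, 164, 205), (128, 178, 223), (115, 158, 198), (58, 81, 100), (58, 77, 95), (52, 71, 90), (82, 113, 140), (126, 173, 220), (129, 178, 223), (106, 149, 185), (88, 124, 156), (75, 105, 132), (65, 89, 111), (52, 74, 92), (53, 72, 90), (46, 67, 86), (43, 64, 87), (41, 58, 87), (35, 59, 87), (114, 117, 129), (198, 189, 192)]
172 [(82, 124, 169), (80, 120, 172), (100, 137, 170), (104, 144, 180), (108, 152, 188), (118, 164, 205), (131, 180, 225), (119, 164, 207), (59, 81, 102), (54, 76, 94), (52, 75, 93), (66, 92, 115), (116, 159, 199), (138, 192, 234), (111, 154, 193), (94, 129, 162), (80, 112, 139), (65, 92, 113), (55, 77, 94), (52, 75, 90), (52, 70, 88), (47, 68, 89), (42, 61, 91), (42, 63, 92), (37, 61, 90), (41, 64, 95)]
180 [(94, 144, 194), (90, 138, 194), (90, 126, 165), (106, 145, 178), (110, 151, 190), (120, 166, 208), (128, 179, 224), (126, 172, 215), (64, 86, 108), (50, 73, 91), (54, 74, 94), (59, 83, 102), (105, 146, 181), (143, 196, 238), (110, 153, 194), (97, 134, 167), (83, 115, 142), (66, 93, 118), (53, 76, 96), (51, 73, 92), (53, 71, 89), (49, 68, 88), (44, 66, 94), (41, 62, 90), (43, 61, 91), (33, 58, 88)]
```

View pics/z13.png

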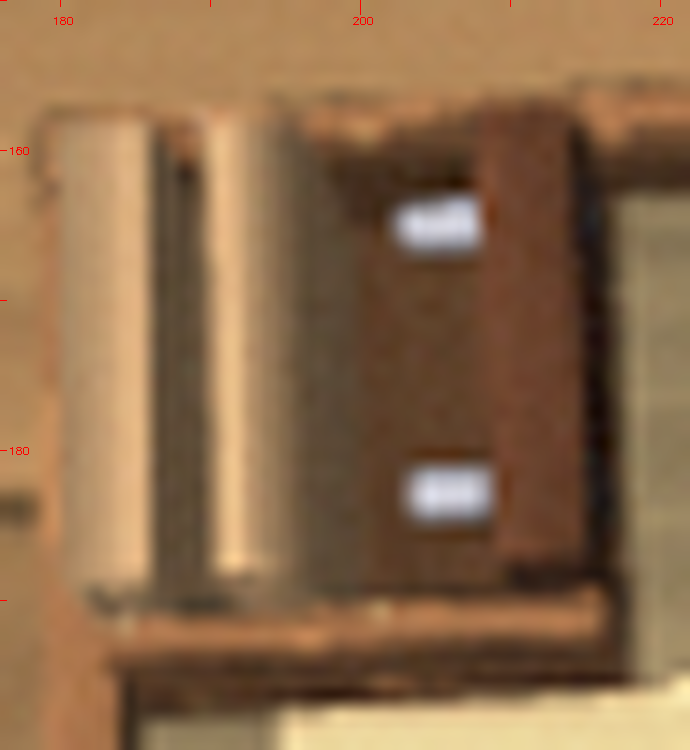

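Emit:
{"method": "drive_tool", "body": {"plan": [[[0.23,0.8,0.3,0,0,0.1],[0.23,0.9,0.3,0,0,0.1],[0.23,0.9,0.2,0,0,0.1],[0.23,0.9,0,0,0,0.1],[0.23,0.9,0,0,0,0.1],[0.23,0.9,0,0,0,0.1],[0.23,0.9,0,0,0,0.1],[0.23,0.9,0,0,0,0.1]]]}}

```text
time: 23.32
position: [0.5379, -0.1654, 0.4353]
tool_rot: [0.998, -0.056, -0.001, 0.001]
ft_force: [0.3, -0.4, -1.7]
grip_width: 0.0198
```

Emit:
{"method": "drive_tool", "body": {"plan": [[[0.23,0.9,0,0,0,0.1],[0.23,0.9,0,0,0,0.1],[0.23,0.9,0,0,0,0.1],[0.23,0.9,0,0,0,0.1],[0.23,0.9,0,0,0,0.1],[0.23,0.9,0,0,0,0.1],[0.23,0.9,0,0,0,0.1],[0.23,0.9,0,0,0,0.1]]]}}

```text
time: 24.32
position: [0.5835, 0.0146, 0.4353]
tool_rot: [1.0, -0.014, -0.001, 0.001]
ft_force: [-0.1, -0.1, 0.2]
grip_width: 0.0199
```

Emit:
{"method": "drive_tool", "body": {"plan": [[[0.23,0.9,0,0,0,0.1],[0.23,0.9,0,0,0,0.1],[0.23,0.9,0,0,0,0.1],[0.23,0.9,0,0,0,0.1],[0.23,0.9,0,0,0,0.1],[0.23,0.5,0,0,0,0.1],[0,0,0,0,0,0]]]}}

```text
time: 25.2
position: [0.6185, 0.1386, 0.4353]
tool_rot: [1.0, 0.018, -0.0, 0.001]
ft_force: [0.2, -0.1, -0.8]
grip_width: 0.0203
```

```bash
python3 - <<'E'
from h import *
o,R,tip=st();print(o['q'])
snap("side","pics/side14.png");snap("top","pics/top14.png")
crop("pics/side14.png",210,100,310,220,6,"pics/s14.png")
crop("pics/top14.png",170,130,270,220,7,"pics/t14.png")
g=o['position']+R@[0,0,.2854]; print("gauge tip",g,proj("side",[g]),proj("top",[g]))
E
```

```text
t 25.2 pos [0.6185 0.1386 0.4353] tip [0.6184 0.1382 0.2533] grasp [0.6184 0.1383 0.2713] w 0.0203
 toolz [-0.0006 -0.002  -1.    ] tooly [ 0.0356 -0.9994  0.002 ] yaw y -87.95951134610354 F [ 0.1534 -0.1343 -0.824 ] M [-0.0615  0.1506  0.0331]
[ 0.0448  0.509   1.3745 -0.0021  1.2588  1.5806]
gauge tip [0.6183 0.138  0.1499] [[250.5209 128.8919]] [[189.096  169.4784]]
```

View pics/s14.png

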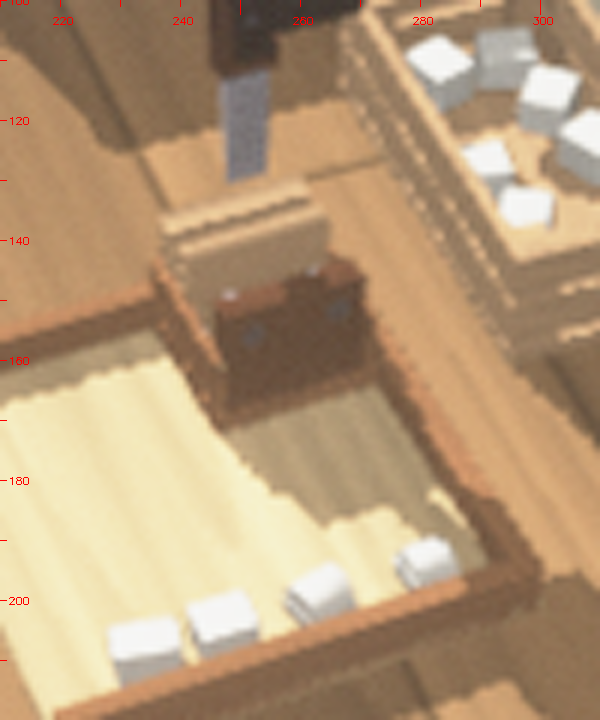

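View pics/t14.png

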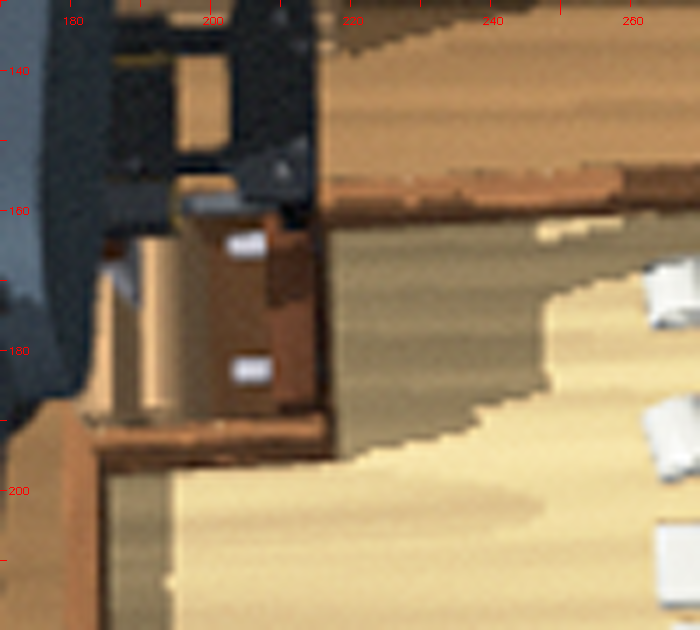

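```bash
python3 - <<'E'
from ov2 import *
print("raw cam gapcenter", h.unproj("top",[(188.3-.0,172)],.1))
g=np.array([[.6183,.138,.1499]]); print(h.proj("top",g), "ba",ba.pr("top",g,DC["top"]), ba.pr("side",g,DC["side"]))
for p in ([.62,.149,.1],[.62,.152,.1],[.62,.155,.1]): print(p,h.proj("top",[p]),h.proj("side",[p]))
crop("pics/top14.png",178,158,202,192,20,"pics/z14.png")
crop("pics/side14.png",230,105,275,170,12,"pics/zs14.png")
pr2=press+box(-55,-47,-52,52,0,62)+box(-47,47,-52,-36,16,96)
it=[(tray,TP,(0,255,0)),(pr2,home(),(255,255,0))]
over("side","pics/side14.png",190,100,300,200,7,"pics/o2.png",it)
E
```

```text
raw cam gapcenter [[0.62476109 0.14874437 0.1       ]]
[[189.10698173 169.48201677]] ba [[190.63953485 169.93454849]] [[250.4248784  130.79376305]]
[0.62, 0.149, 0.1] [[188.16830207 173.53056513]] [[250.1524947  137.24504574]]
[0.62, 0.152, 0.1] [[187.16764647 173.53712081]] [[249.87715515 136.74278915]]
[0.62, 0.155, 0.1] [[186.16695131 173.54367674]] [[249.60243569 136.24166367]]
```

View pics/z14.png

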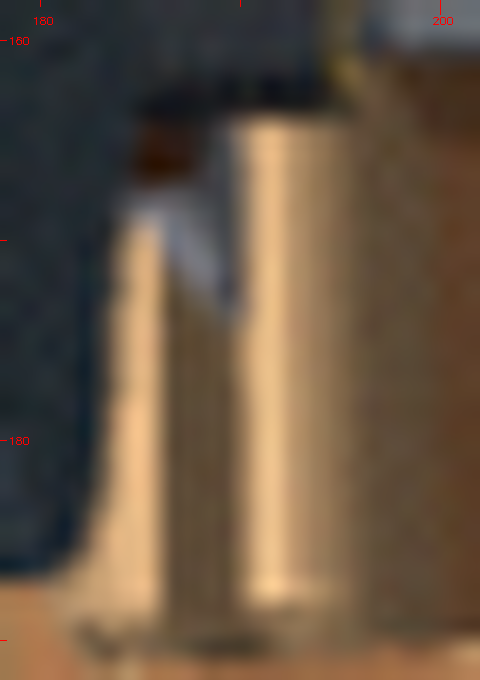

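View pics/zs14.png

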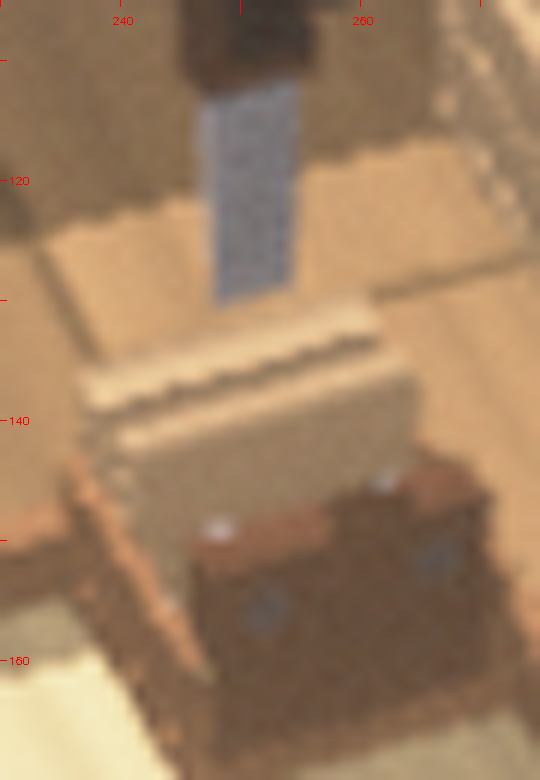

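View pics/o2.png

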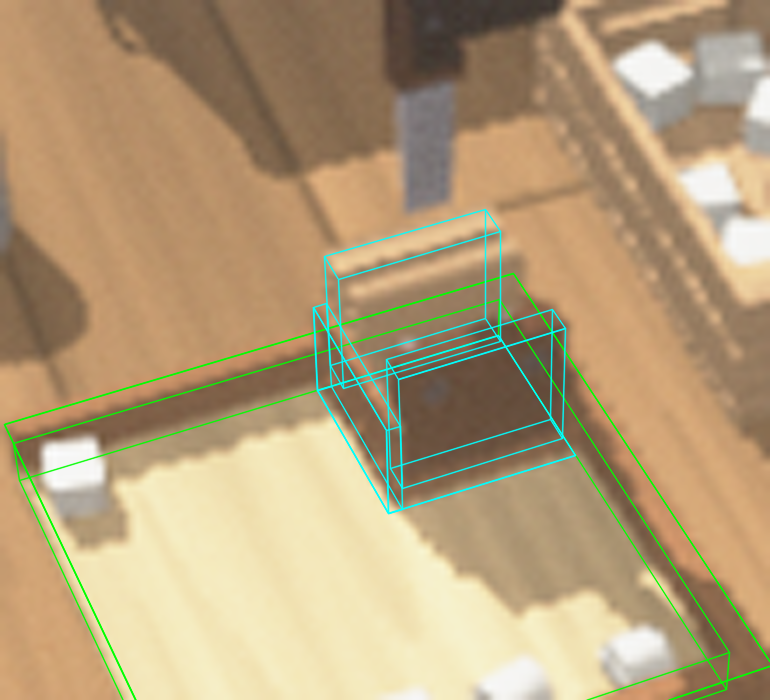

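Emit:
{"method": "drive_tool", "body": {"plan": [[[0,0.21,0,0.02,0,0.12],[0,0.21,0,0,0,0],[0,0,-0.5,0,0,0],[0,0,-0.5,0,0,0],[0,0,-0.4,0,0,0],[0,0,0,0,0,0]]]}}

```text
time: 26.05
position: [0.618, 0.1479, 0.3988]
tool_rot: [1.0, 0.023, -0.002, -0.0]
ft_force: [-0.0, -0.3, -0.4]
grip_width: 0.0203
```

```bash
python3 - <<'E'
from h import *
o,R,tip=st()
snap("side","pics/side15.png");snap("top","pics/top15.png")
g=o['position']+R@[0,0,.2854]; print("gauge tip",g,proj("side",[g]),proj("top",[g]))
crop("pics/top15.png",176,150,212,195,15,"pics/z15.png")
crop("pics/side15.png",230,105,275,170,11,"pics/zs15.png")
E
```

```text
t 26.05 pos [0.618  0.1479 0.3988] tip [0.6172 0.1479 0.2168] grasp [0.6173 0.1479 0.2348] w 0.0203
 toolz [-0.004   0.0001 -1.    ] tooly [ 0.0462 -0.9989 -0.0003] yaw y -87.3532582688841 F [-0.0462 -0.3089 -0.4043] M [-0.0369  0.1682 -0.0223]
gauge tip [0.6168 0.1479 0.1134] [[249.3834 134.9169]] [[187.7641 173.3718]]
```

View pics/z15.png

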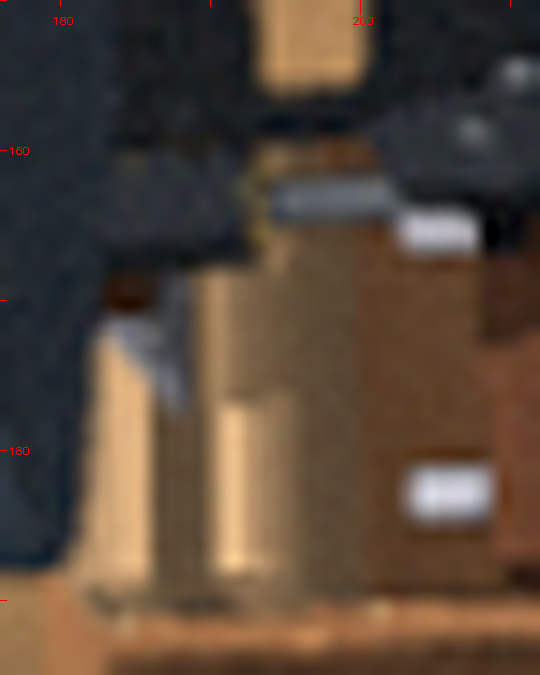

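View pics/zs15.png

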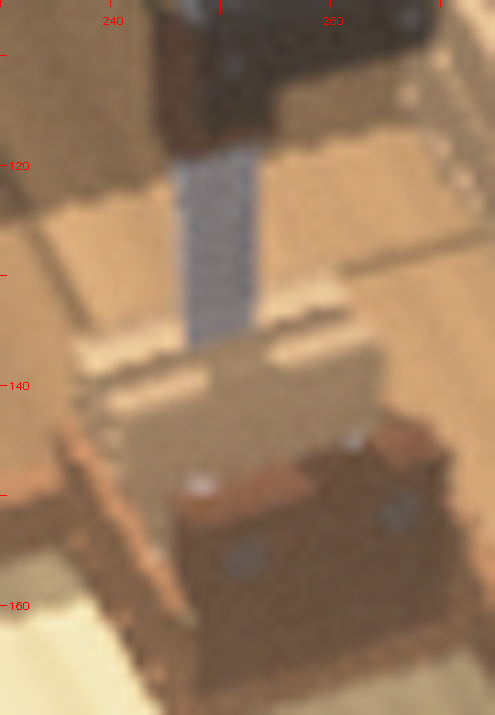

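Emit:
{"method": "drive_tool", "body": {"plan": [[[0,0.03,-0.2,0,0,0],[0,0,-0.2,0,0,0],[0,0,-0.2,0,0,0],[0,0,0,0,0,0]]]}}

```text
time: 26.65
position: [0.6181, 0.1487, 0.3848]
tool_rot: [1.0, 0.023, -0.001, -0.0]
ft_force: [-0.2, -0.3, -0.1]
grip_width: 0.02
```

```bash
python3 - <<'E'
from h import *
o,R,tip=st(); print("gtipz",o['position'][2]-.2854)
E
```

```text
t 26.65 pos [0.6181 0.1487 0.3848] tip [0.6178 0.1488 0.2028] grasp [0.6178 0.1488 0.2208] w 0.02
 toolz [-0.002   0.0003 -1.    ] tooly [ 0.0464 -0.9989 -0.0004] yaw y -87.3401434354856 F [-0.2471 -0.2775 -0.1083] M [-0.0365  0.1944 -0.0149]
gtipz 0.09944447368253695
```

Emit:
{"method": "drive_tool", "body": {"plan": [[[0,0,-0.15,0,0,0],[0,0,-0.15,0,0,0],[0,0,-0.15,0,0,0]]]}}

```text
time: 27.02
position: [0.6183, 0.1488, 0.374]
tool_rot: [1.0, 0.023, -0.0, -0.0]
ft_force: [-0.0, 0.3, -1.3]
grip_width: 0.0198
```

Emit:
{"method": "drive_tool", "body": {"plan": [[[0,0,-0.1,0,0,0],[0,0,-0.1,0,0,0],[0,0,0,0,0,0]]]}}

```text
time: 27.4
position: [0.6182, 0.1488, 0.369]
tool_rot: [1.0, 0.023, -0.001, -0.0]
ft_force: [-0.0, 0.1, -0.7]
grip_width: 0.0198
```

```bash
python3 - <<'E'
from h import *
o,R,tip=st(); print("gtipz",o['position'][2]-.2854)
E
```

```text
t 27.4 pos [0.6182 0.1488 0.369 ] tip [0.618  0.1488 0.187 ] grasp [0.618  0.1488 0.205 ] w 0.0198
 toolz [-0.0012  0.0003 -1.    ] tooly [ 0.0464 -0.9989 -0.0004] yaw y -87.34336247176401 F [-0.0311  0.143  -0.7323] M [-0.0402  0.0918  0.0182]
gtipz 0.08357376573844116
```

Emit:
{"method": "drive_tool", "body": {"plan": [[[0,0,-0.1,0,0,0],[0,0,-0.1,0,0,0],[0,0,0,0,0,0]]]}}

```text
time: 27.78
position: [0.6182, 0.1487, 0.3639]
tool_rot: [1.0, 0.023, -0.001, -0.0]
ft_force: [0.2, 0.3, -1.9]
grip_width: 0.0201
```

Emit:
{"method": "drive_tool", "body": {"plan": [[[0,0,-0.1,0,0,0],[0,0,-0.1,0,0,0],[0,0,0,0,0,0]]]}}

```text
time: 28.15
position: [0.6182, 0.1488, 0.3589]
tool_rot: [1.0, 0.023, -0.001, -0.0]
ft_force: [-0.0, 0.9, -1.0]
grip_width: 0.0199
```

```bash
python3 - <<'E'
from h import *
o,R,tip=st(); print("gtipz",o['position'][2]-.2854)
E
```

```text
t 28.15 pos [0.6182 0.1488 0.3589] tip [0.618  0.1488 0.1769] grasp [0.618  0.1488 0.1949] w 0.0199
 toolz [-0.0014  0.0003 -1.    ] tooly [ 0.0464 -0.9989 -0.0004] yaw y -87.33964525361716 F [-0.0021  0.9084 -1.0457] M [-0.0762  0.2188  0.0147]
gtipz 0.0735288034973951
```

Emit:
{"method": "drive_tool", "body": {"plan": [[[0,0,-0.08,0,0,0],[0,0,0,0,0,0]]]}}

```text
time: 28.4
position: [0.6182, 0.1487, 0.3571]
tool_rot: [1.0, 0.023, -0.001, -0.0]
ft_force: [1.0, 0.0, -0.8]
grip_width: 0.0202
```

Emit:
{"method": "drive_tool", "body": {"plan": [[[0,0,-0.08,0,0,0],[0,0,0,0,0,0]]]}}

```text
time: 28.65
position: [0.6182, 0.1488, 0.355]
tool_rot: [1.0, 0.023, -0.001, -0.0]
ft_force: [-0.1, -0.0, -1.7]
grip_width: 0.0199
```

```bash
python3 - <<'E'
from h import *
o,R,tip=st(); print("gtipz",o['position'][2]-.2854)
E
```

```text
t 28.65 pos [0.6182 0.1488 0.355 ] tip [0.618  0.1488 0.173 ] grasp [0.618  0.1488 0.191 ] w 0.0199
 toolz [-0.0012  0.0003 -1.    ] tooly [ 0.0464 -0.9989 -0.0004] yaw y -87.34091977867324 F [-0.0501 -0.0434 -1.6677] M [-0.0441  0.1492  0.0631]
gtipz 0.0696336892255437
```

Emit:
{"method": "drive_tool", "body": {"plan": [[[0,0,-0.08,0,0,0],[0,0,-0.08,0,0,0],[0,0,0,0,0,0]]]}}

```text
time: 29.02
position: [0.6182, 0.1488, 0.351]
tool_rot: [1.0, 0.023, -0.001, -0.0]
ft_force: [-0.6, -0.2, -1.1]
grip_width: 0.0197
```

Emit:
{"method": "drive_tool", "body": {"plan": [[[0,0,-0.08,0,0,0],[0,0,0,0,0,0]]]}}

```text
time: 29.28
position: [0.6182, 0.1487, 0.349]
tool_rot: [1.0, 0.023, -0.001, -0.0]
ft_force: [0.3, -0.4, -1.4]
grip_width: 0.0198
```

Emit:
{"method": "drive_tool", "body": {"plan": [[[0,0,-0.08,0,0,0],[0,0,0,0,0,0]]]}}

```text
time: 29.52
position: [0.6182, 0.1488, 0.3471]
tool_rot: [1.0, 0.023, -0.001, -0.0]
ft_force: [0.4, -0.1, -1.4]
grip_width: 0.0201
```

```bash
python3 - <<'E'
from h import *
o,R,tip=st(); print("gtipz",o['position'][2]-.2854)
E
```

```text
t 29.525 pos [0.6182 0.1488 0.3471] tip [0.618  0.1488 0.1651] grasp [0.618  0.1488 0.1831] w 0.0201
 toolz [-0.0011  0.0003 -1.    ] tooly [ 0.0464 -0.9989 -0.0004] yaw y -87.3411753729753 F [ 0.3701 -0.0772 -1.4004] M [-0.0443  0.1526  0.0112]
gtipz 0.06166485716783476
```

Still free at about 38 mm below the bevels. I'll carry on slowly.

Emit:
{"method": "drive_tool", "body": {"plan": [[[0,0,-0.08,0,0,0],[0,0,0,0,0,0]]]}}

```text
time: 29.78
position: [0.6182, 0.1488, 0.345]
tool_rot: [1.0, 0.023, -0.001, -0.0]
ft_force: [-0.0, 0.0, -1.4]
grip_width: 0.0195
```

Emit:
{"method": "drive_tool", "body": {"plan": [[[0,0,-0.08,0,0,0],[0,0,0,0,0,0]]]}}

```text
time: 30.02
position: [0.6183, 0.1489, 0.3431]
tool_rot: [1.0, 0.023, -0.0, -0.0]
ft_force: [0.4, 0.3, -1.1]
grip_width: 0.0202
```

Emit:
{"method": "drive_tool", "body": {"plan": [[[0,0,-0.08,0,0,0],[0,0,0,0,0,0]]]}}

```text
time: 30.28
position: [0.6183, 0.1489, 0.3411]
tool_rot: [1.0, 0.023, -0.0, -0.0]
ft_force: [0.7, 0.6, -0.9]
grip_width: 0.02
```

```bash
python3 - <<'E'
from h import *
o,R,tip=st(); print("gtipz",o['position'][2]-.2854)
E
```

```text
t 30.275 pos [0.6183 0.1489 0.3411] tip [0.6182 0.149  0.1591] grasp [0.6182 0.149  0.1771] w 0.02
 toolz [-0.0007  0.0008 -1.    ] tooly [ 0.0463 -0.9989 -0.0008] yaw y -87.34627294935818 F [ 0.6768  0.6444 -0.8967] M [ 0.1916  0.1613 -0.0312]
gtipz 0.0557063052884903
```

Emit:
{"method": "drive_tool", "body": {"plan": [[[0,0,-0.04,0,0,0],[0,0,0,0,0,0]]]}}

```text
time: 30.52
position: [0.6183, 0.1489, 0.3402]
tool_rot: [1.0, 0.023, -0.0, -0.0]
ft_force: [0.3, 1.8, -0.7]
grip_width: 0.0197
```

Emit:
{"method": "drive_tool", "body": {"plan": [[[0,0,-0.04,0,0,0],[0,0,0,0,0,0]]]}}

```text
time: 30.78
position: [0.6183, 0.1489, 0.3393]
tool_rot: [1.0, 0.023, -0.0, -0.0]
ft_force: [0.3, 3.3, 0.4]
grip_width: 0.0195
```

```bash
python3 - <<'E'
from h import *
o,R,tip=st(); print("gtipz",o['position'][2]-.2854)
snap("side","pics/side16.png");snap("top","pics/top16.png")
crop("pics/top16.png",176,150,212,195,15,"pics/z16.png")
crop("pics/side16.png",225,105,285,175,9,"pics/zs16.png")
E
```

```text
t 30.775 pos [0.6183 0.1489 0.3393] tip [0.6182 0.1491 0.1573] grasp [0.6182 0.1491 0.1753] w 0.0195
 toolz [-0.0006  0.0008 -1.    ] tooly [ 0.0463 -0.9989 -0.0008] yaw y -87.34411923592405 F [0.3252 3.2849 0.3741] M [0.4744 0.0762 0.0114]
gtipz 0.05386048683054845
```

View pics/zs16.png

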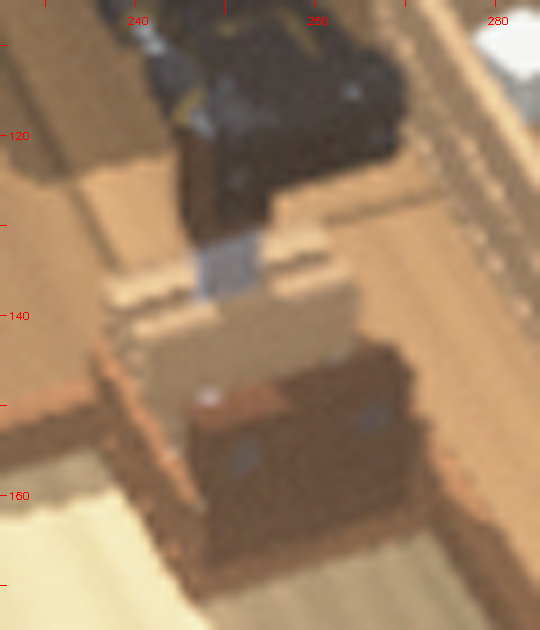

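Emit:
{"method": "drive_tool", "body": {"plan": [[[0,0.012,0,0,0,0],[0,0,0,0,0,0]]]}}

```text
time: 31.12
position: [0.6183, 0.1491, 0.3393]
tool_rot: [1.0, 0.023, -0.0, -0.0]
ft_force: [-0.5, 1.7, -0.1]
grip_width: 0.0199
```

```bash
python3 - <<'E'
from h import *
o,R,tip=st(); print("gtipz",o['position'][2]-.2854)
E
```

```text
t 31.125 pos [0.6183 0.1491 0.3393] tip [0.6182 0.1491 0.1573] grasp [0.6182 0.1491 0.1753] w 0.0199
 toolz [-0.0006  0.0003 -1.    ] tooly [ 0.0464 -0.9989 -0.0003] yaw y -87.33909431762947 F [-0.4973  1.7143 -0.107 ] M [0.3731 0.1391 0.0017]
gtipz 0.05385284958428438
```

Emit:
{"method": "drive_tool", "body": {"plan": [[[0,0.014,0,0,0,0],[0,0,0,0,0,0]]]}}

```text
time: 31.38
position: [0.6184, 0.1492, 0.3392]
tool_rot: [1.0, 0.023, -0.0, 0.0]
ft_force: [1.0, 0.5, -0.2]
grip_width: 0.0196
```

Emit:
{"method": "drive_tool", "body": {"plan": [[[0,0.012,-0.02,0,0,0],[0,0,0,0,0,0]]]}}

```text
time: 31.62
position: [0.6182, 0.1495, 0.3385]
tool_rot: [1.0, 0.023, -0.001, 0.0]
ft_force: [0.9, -0.1, -1.3]
grip_width: 0.0202
```

```bash
python3 - <<'E'
from h import *
o,R,tip=st(); print("gtipz",o['position'][2]-.2854)
E
```

```text
t 31.625 pos [0.6182 0.1495 0.3385] tip [0.6179 0.1494 0.1565] grasp [0.618  0.1494 0.1745] w 0.0202
 toolz [-0.0014 -0.0004 -1.    ] tooly [ 0.0465 -0.9989  0.0003] yaw y -87.33523109935156 F [ 0.873  -0.0853 -1.309 ] M [-0.1243  0.1599 -0.018 ]
gtipz 0.053074252226743224
```

Emit:
{"method": "drive_tool", "body": {"plan": [[[0,0,-0.04,0,0,0],[0,0,0,0,0,0]]]}}

```text
time: 31.88
position: [0.6182, 0.1496, 0.3375]
tool_rot: [1.0, 0.023, -0.001, -0.0]
ft_force: [0.5, -0.4, -0.7]
grip_width: 0.0202
```

Emit:
{"method": "drive_tool", "body": {"plan": [[[0,0,-0.04,0,0,0],[0,0,0,0,0,0]]]}}

```text
time: 32.12
position: [0.6183, 0.1496, 0.3366]
tool_rot: [1.0, 0.023, -0.0, -0.0]
ft_force: [0.2, 0.2, -1.5]
grip_width: 0.0197
```

```bash
python3 - <<'E'
from h import *
o,R,tip=st(); print("gtipz",o['position'][2]-.2854)
E
```

```text
t 32.125 pos [0.6183 0.1496 0.3366] tip [0.6181 0.1497 0.1546] grasp [0.6181 0.1497 0.1726] w 0.0197
 toolz [-0.0009  0.0001 -1.    ] tooly [ 0.0464 -0.9989 -0.0001] yaw y -87.33827976375882 F [ 0.2133  0.2237 -1.5196] M [-0.1611  0.052   0.0279]
gtipz 0.051217225689555224
```

Emit:
{"method": "drive_tool", "body": {"plan": [[[0,0,-0.04,0,0,0],[0,0,0,0,0,0]]]}}

```text
time: 32.38
position: [0.6183, 0.1496, 0.3357]
tool_rot: [1.0, 0.023, -0.0, -0.0]
ft_force: [-0.7, -0.3, -1.1]
grip_width: 0.0198
```

Emit:
{"method": "drive_tool", "body": {"plan": [[[0,0,-0.04,0,0,0],[0,0,0,0,0,0]]]}}

```text
time: 32.62
position: [0.6184, 0.1496, 0.3347]
tool_rot: [1.0, 0.023, -0.0, -0.0]
ft_force: [0.4, -0.8, -0.3]
grip_width: 0.0198
```

```bash
python3 - <<'E'
from h import *
o,R,tip=st(); print("gtipz",o['position'][2]-.2854)
E
```

```text
t 32.625 pos [0.6184 0.1496 0.3347] tip [0.6183 0.1496 0.1527] grasp [0.6183 0.1496 0.1707] w 0.0198
 toolz [-0.0005  0.     -1.    ] tooly [ 0.0465 -0.9989 -0.0001] yaw y -87.33587253535202 F [ 0.358  -0.7632 -0.2947] M [-0.3307  0.0921  0.0274]
gtipz 0.04933927463309684
```

Emit:
{"method": "drive_tool", "body": {"plan": [[[0,-0.006,-0.03,0,0,0],[0,0,0,0,0,0]]]}}

```text
time: 32.88
position: [0.6184, 0.1495, 0.3341]
tool_rot: [1.0, 0.023, -0.0, -0.0]
ft_force: [-0.1, -1.1, -0.1]
grip_width: 0.0198
```

Emit:
{"method": "drive_tool", "body": {"plan": [[[0,0,-0.03,0,0,0],[0,0,0,0,0,0]]]}}

```text
time: 33.12
position: [0.6184, 0.1495, 0.3335]
tool_rot: [1.0, 0.023, -0.0, -0.0]
ft_force: [-0.3, -1.2, 1.8]
grip_width: 0.02
```

```bash
python3 - <<'E'
from h import *
o,R,tip=st(); print("gtipz",o['position'][2]-.2854)
E
```

```text
t 33.125 pos [0.6184 0.1495 0.3335] tip [0.6183 0.1496 0.1515] grasp [0.6184 0.1496 0.1695] w 0.02
 toolz [-0.0002  0.0002 -1.    ] tooly [ 0.0465 -0.9989 -0.0002] yaw y -87.33709002365391 F [-0.3474 -1.199   1.8001] M [-0.3087  0.2042  0.0506]
gtipz 0.04810313186415077
```

Emit:
{"method": "drive_tool", "body": {"plan": [[[0,-0.005,-0.015,0,0,0],[0,0,0,0,0,0]]]}}

```text
time: 33.38
position: [0.6184, 0.1495, 0.3332]
tool_rot: [1.0, 0.023, -0.0, -0.0]
ft_force: [-1.1, 0.2, 3.5]
grip_width: 0.0199
```

```bash
python3 - <<'E'
from h import *
o,R,tip=st(); print("gtipz",o['position'][2]-.2854)
F=[]
snap("side","pics/side17.png");snap("top","pics/top17.png"); o,R,tip=st()
crop("pics/top17.png",170,140,270,230,7,"pics/t17.png")
crop("pics/side17.png",190,100,300,200,7,"pics/s17.png")
E
```

```text
t 33.375 pos [0.6184 0.1495 0.3332] tip [0.6184 0.1496 0.1512] grasp [0.6184 0.1496 0.1692] w 0.0199
 toolz [-0.0001  0.0005 -1.    ] tooly [ 0.0464 -0.9989 -0.0005] yaw y -87.33865724663224 F [-1.0619  0.1622  3.5317] M [-0.3281  0.1654  0.0429]
gtipz 0.047786932317104736
t 33.475 pos [0.6184 0.1495 0.3332] tip [0.6184 0.1496 0.1512] grasp [0.6184 0.1496 0.1692] w 0.0201
 toolz [-0.0002  0.0005 -1.    ] tooly [ 0.0464 -0.9989 -0.0005] yaw y -87.33944034507232 F [-1.0342 -0.8039  3.6171] M [-0.2862  0.2066 -0.0129]
```

View pics/t17.png

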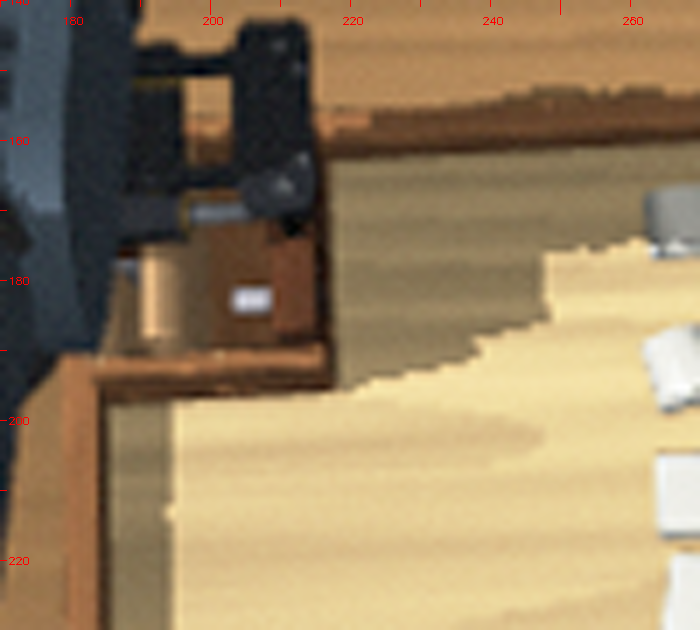

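View pics/s17.png

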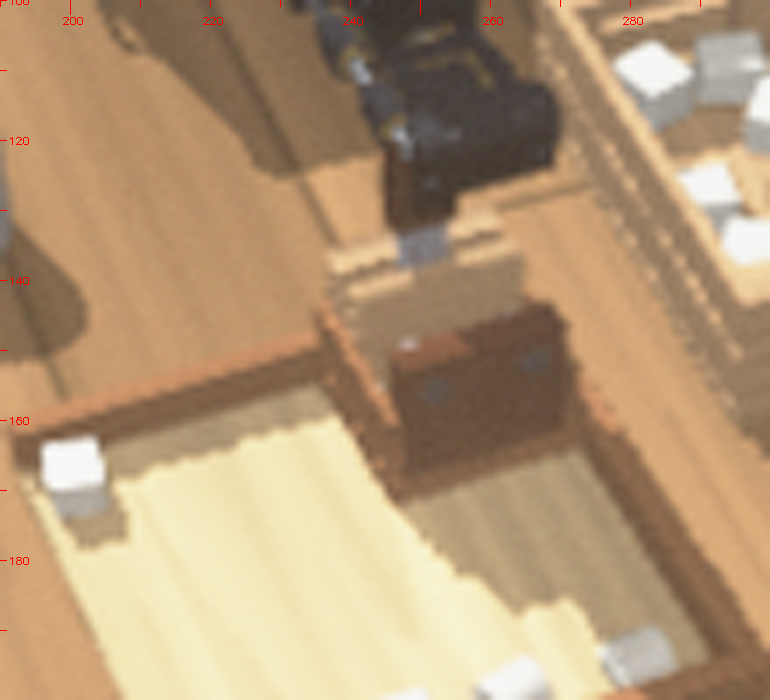

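Emit:
{"method": "drive_tool", "body": {"plan": [[[0,0,0,0,0,0],[0,0,0,0,0,0],[0,0,0,0,0,0],[0,0,0,0,0,0]]]}}

```text
time: 33.98
position: [0.6184, 0.1495, 0.333]
tool_rot: [1.0, 0.023, -0.0, -0.0]
ft_force: [1.4, -1.7, 3.7]
grip_width: 0.0195
```

Emit:
{"method": "drive_tool", "body": {"plan": [[[0,-0.006,-0.006,0,0,0],[0,0,0,0,0,0],[0,0,0,0,0,0]]]}}

```text
time: 34.35
position: [0.6184, 0.1494, 0.3328]
tool_rot: [1.0, 0.023, -0.0, -0.0]
ft_force: [0.3, 0.3, 4.1]
grip_width: 0.0195
```

```bash
python3 - <<'E'
from h import *
o,R,tip=st(); print("gtipz",o['position'][2]-.2854)
E
```

```text
t 34.35 pos [0.6184 0.1494 0.3328] tip [0.6183 0.1495 0.1508] grasp [0.6184 0.1495 0.1688] w 0.0195
 toolz [-0.0003  0.0006 -1.    ] tooly [ 0.0463 -0.9989 -0.0007] yaw y -87.34374648019866 F [0.3221 0.2722 4.1198] M [-0.0792  0.0331  0.042 ]
gtipz 0.04741135247658518
```

```bash
python3 - <<'E'
from rig import robot
print(robot.hand_in())
E
```

```text
the job is handed in; nothing more can be done
None
```

The press is in the tray's far left corner, and the gauge is in the gap, still gripped. I handed the job in at about 34 s of the 72 s allowed; no verdict is reported.

- **Press:** I pushed it to the far rim, then to the left rim. The contact force rose clearly at each one: about 11 N at the far rim and 14 N at the left. In the side picture it looks square and flush in the corner. The overlays of where it should sit were 1–2 pixels off in places (roughly 3–4 mm), so flushness rests mainly on the contact forces. It had not visibly moved once the gauge was in.
- **Gauge:** I lifted it straight out of the stand and lowered it upright near the middle of the boards. On the way down it touched the set board first, with 3.3 N sideways, so I re-centred it. I stopped when it dragged on both boards.
- **Last reading:** the drag is about 5 N more than the free-hanging reading, the net side force is about 0.3 N and the moment is close to zero. The tip is about 52.6 mm below the bevels, which means a gap of about 9.3 mm. That depth assumes the handle did not slip in the fingers.
- **Disagreement:** my rough estimate of the gap from the top picture was smaller, about 5 to 6.5 mm. I went with the contact measurement.
- **Other objects:** the curd lumps still in view were where they started. I did not check the mug, jar and spoon in close-up at the end.

The first approach to the press ran into a wrist limit because I had tilted the tool too far. I corrected the tilt before touching anything.

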